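Retain a reel and set its brake tension

ROBOT

A 6-joint arm with a two-finger parallel gripper is mounted at the origin on the work surface. World frame = base frame: x ahead of the robot, y to its left, z up, the work surface at z = 0. Lengths are in m, angles in rad, forces in N, time in s.
With the tool pointing down it reaches from about 0.4 to 0.825 m from the base axis. Payload 7 kg.
Tool frame: the origin (TCP) lies at the very end of the fingers, on their centre line; the grasp point (between the pads) lies 19 mm behind it; x points along the fingers, y is the direction in which the jaws open and shut, and the axes are right-handed (so a half turn about x gives the same grasp; the last joint's range is limited). The gripper opens to 88 mm and grips with 3 to 60 N. Pads are 19 mm wide; open, the fingers measure 130 mm over their backs; the gripper's body (78 mm by 193 mm) begins 47 mm behind the grasp point.
Start: joints at [-0.875, 0.359, 0.012, 0, -1.224, -0.288], TCP at [0.268, -0.62, 0.204] pointing down, gripper open.
Joint ranges: [-3.07, 3.07], [-1.43, 2.12], [-1.02, 1.25], [-3.03, 1.67], [-3.05, -0], [-3.03, 3.03]. Speed limits (rad/s): [2.39, 2.39, 3.01, 3.14, 3.14, 3.14].

INTERFACE

Orientations are given as [roll, pitch, yaw] about the fixed x, y, z axes, in that order (R = Rz(yaw) Ry(pitch) Rx(roll)).
In Python, from station import arm, cams gives the robot as it stands. The module is installed in compiled form; this text tells all that it offers.
- The arm moves only by the tool carry_out, never from a script. Its argument "deltas" is a list of rows, each a list of 6 numbers: the shift along the tool's x, y, z in units of 0.04 m (1.0 is 0.04 m), then the turn, a rotation vector about the tool's x, y, z in units of 4 degrees (1.0 is 4 degrees). In form: [[tx, ty, tz, ax, ay, az], ...]. A call has 1 to 5 rows; each row shifts and turns the pose as measured when the row begins, along the tool's axes as they then stand; what a row does not reach is not made up. A row lasts 1/10 s, in which the tool goes at most 50 mm and 8.59 degrees, less where a joint would pass 70% of its speed; a pose out of reach is approached as far as the arm can. A call with a number of a shift or a turn outside -1 to 1 is refused whole. A call with a gripper value outside its range is refused whole. "hand" is the closure, from 0 (fully open) to 1 (shut), set as the call begins (left out, the last holds). The fingers move at their own pace and stop on an object; "newtons" is the grip in N (left out, the last holds). Time passes only in rows, so rows that do not move let the fingers close. It gives the time, the measured TCP pose, the force and the opening at its end, in the units of the state.
- arm.get_state(): the state, without advancing time (a new reading comes with each control period).
- cams.grab_frame(name): name is "scene" or "side" or "wrist"; returns a dict with "pixels" (420x560x3 uint8, red, green, blue), "fx", "fy", "cx", "cy" (pixels), "k1" (the pictures are not rectified: a ray, as slopes to the right and down, at radius r is drawn at 1 + k1 r^2 times it, then the intrinsics apply), "T" (4x4, takes a point from camera to world coordinates); the wrist camera has in their place "hand_eye" (4x4, takes a point from camera to tool coordinates, whose origin is the TCP and whose axes are the tool frame's). Camera axes: x right, y up, looking along -z (the intrinsics and any distortion apply to the point x, -y, -z); pixel columns grow to the right and rows downward; lengths in m; the calibration is good to about 2 mm. A picture is of the moment at which its call begins: read the wrist's pose just before it. There is no depth.
- arm.job_done(): hands the job in, once; it reports no verdict.
The state is a dict: "t": time; "q": joint angles; "qd": joint speeds; "joint_efforts": joint torques, N m; "eef_pos": TCP position; "ee_rot": TCP orientation; "force": force on the tool from outside, world axes, zero at the start; "moment": the same for the moment, N m; "width": finger opening in m.
Only numpy, scipy, OpenCV 4.12 (cv2) and the standard library are available. Lean on these libraries where they do the work, as an engineer would, in place of code of your own. Each camera call takes 0.05 s, during which the arm holds its last target.

TASK

Get the reel stand ready: slide the yellow C-shaped clip sideways onto the steel spindle, flat on top of the orange reel and under the spindle's head, until the spindle sits at the bottom of the clip's slot. Then wind the red hand wheel clockwise until it goes firm and the gauge needle stands in the green band, never letting the needle reach the red, and let go. Leave the carton, mug and tray where they are.

Things in the scene. Friction and masses are not known exactly. Their poses are not given: they have to be found in the camera images.
- stand: Reel stand, a heavy fixed grey base plate 250 x 360 x 20 mm on the table. Origin: centre of the plate's underside; x is across the plate (250 mm), y along it (360 mm), z up. In this frame: the reel and spindle axis stands at x 0, y -105 mm; the red hand wheel's axis at x 0, y +105 mm; a gauge with a white face (black housing 92 mm across, top 62 mm high, needle on top to 67 mm) at x +85, y 0. A blue block 50 mm wide and 50 mm high joins reel and wheel.
- reel_top (a point): Centre of the orange reel's flat top (z 125 mm above the table at the start). The reel is 132 mm across, flanges 6 mm thick, with a 90 mm barrel; its bore (shown black, 72 mm across) is wider than the spindle's head, so only the clip can hold it down. It stands on a spring (preloaded by about 10 N, then 5 N per mm) and does not turn.
- head (a point): Centre of the underside of the spindle's head, on the spindle axis. The spindle is an upright steel rod 20 mm in diameter, rising from the reel's centre; the head is a dark disc 48 mm across and 12 mm thick on its top. At the start the underside stands 18 to 26 mm above the reel's top; it comes down 4 mm for each rad the wheel is wound.
- clip: Loose yellow C-shaped clip, 0.10 to 0.20 kg, lying flat on the table: a 10 mm thick plate 108 mm across, with a 26 mm wide slot from its centre out to its edge, flared at the mouth to 44 mm. Origin: centre of the round slot bottom (13 mm radius), at the underside. z is up, the mouth opens to +x; a tail 30 mm wide runs to x = -110 mm and carries an upright grip fin.
- fin (a point): Middle of the clip's grip fin, at x -85, y 0, z +27 mm in the clip's frame. The fin is 40 mm long (along the clip's x), 18 mm thick (along y), and rises from 10 to 44 mm above the clip's underside.
- hub (a point): Centre of the red hand wheel at its rim's mid height, z 115 mm. The wheel lies level, turns about the vertical, has a rim 150 mm across (14 mm thick bar, top at z 122 mm) and three spokes.
- crank (a point): Centre of the top of the wheel's crank peg, z 172 mm. The peg is an upright black cylinder 18 mm in diameter on the wheel, 60 mm from its axis, clear from z 122 to 172 mm; it goes round with the wheel. A finger can push it round.
- wheel (a joint): Angle of the hand wheel, rad, growing clockwise seen from above (winding, tightening); starts between 0 and 2, stops at 9.2. It stays where it is left up to the green band and past it. Turning takes 0.34 N m (about 6 N at the crank) while slack; once the spindle's head bears on the clip the resistance climbs, to about 0.57 N m (9.5 N at the crank) in the middle of the green.
- needle (a joint): Gauge needle, rad, turning clockwise seen from above: 0 slack, growing 0.15 per mm that the reel is pressed down (0.6 per rad of wheel, once the clip is gripped). Grey band 0 to 1.2, green band 1.2 to 1.8, white gap 1.8 to 2.1, red from 2.1. The needle is 35 mm long; at 0 it points nearly along the stand's +y, at 1.5 (mid green) along the stand's +x.
- carton: Loose small cardboard box 130 x 100 x 75 mm, origin at the centre of its underside. Bystander.
- mug: Loose blue mug 80 mm across, 90 mm high, origin at the centre of its underside. Bystander.
- tray: Loose grey open tray 80 x 180 x 50 mm, origin at the centre of its underside. Bystander.
There are look-alikes about, which are no part of the job. Of the things that look like the clip, the largest one is meant.

How it is judged:
On the way, in this order (a step that is already met when the one before it is completed fails the run):
1. the clip lies on the reel under the head with the spindle at the bottom of its slot (horizontal distance between clip and head below 0.008 m and z of clip in the frame of reel_top between -0.004 and 0.004 m and angle between clip's own z axis and vertical below 0.08 rad), for 0.2 s.
2. the needle stands in the green band (value of joint needle between 1.2 and 1.8 rad), for 0.2 s.
At the end, for the whole second after the job is handed in: The clip lies flat on the reel (within 4 mm of its top, tilt under 0.08 rad), its slot bottom centred within 8 mm of the spindle axis; the needle is in the green band (1.2 to 1.8 rad); clip and wheel are at rest (all of step 1 and all of step 2 and linear speed of clip below 0.01 m/s and velocity of joint wheel between -0.05 and 0.05 rad/s); the robot touches nothing.
It fails at once if the needle reaches the red band (value of joint needle above 2.1 rad).
It fails at once if a bystander is moved by more than 30 mm (distance of any of carton, mug, tray from where it was at the start of the episode above 0.03 m).
It also fails if it takes over 72 s, if anything falls off the work surface, if the arm or the gripper's body presses on something with over 40 N, if the wrist force passes 120 N, or if a joint passes its speed limit or range.

## Working session

There is one attempt and no reset: what is moved stays moved. The work goes in short steps, Python scripts to look and compute and a tool call to move; the robot and the scene stay as the last step left them, time stands still between calls to the robot, and variables do not carry over. Pictures are saved under pics/ and viewed, and the job is handed in when it is done.

Besides the shell and the picture viewer there is one more tool, called as name(argument=value, ...), one argument or row to a line, values as JSON. carry_out: Moves the arm, as the interface text tells. Shifts and turns lie within -1 to 1; 1 stands for 0.04 m of shift or 4 degrees of turn. Its arguments: {"type":"object","properties":{"deltas":{"type":"array","items":{"type":"array","items":{"type":"number","minimum":-1,"maximum":1}}},"hand":{"type":"number"},"newtons":{"type":"number"}},"required":["deltas"]}

```bash
mkdir -p pics; cat > h.py <<'E'
import numpy as np, cv2, json
from station import arm, cams
from scipy.spatial.transform import Rotation as R
def grab(n,fn):
    s=arm.get_state(); f=cams.grab_frame(n)
    cv2.imwrite('pics/'+fn+'.png',f['pixels'][:,:,::-1])
    f=dict(f); 
    if n=='wrist':
        M=np.eye(4); M[:3,:3]=R.from_euler('xyz',s['ee_rot']).as_matrix(); M[:3,3]=s['eef_pos']
        f['T']=M@np.array(f['hand_eye'])
    np.savez('pics/'+fn+'.npz',**{k:np.array(v) for k,v in f.items()})
    return f
def load(fn): return dict(np.load('pics/'+fn+'.npz'))
def ray(f,u,v):
    xd=(u-f['cx'])/f['fx']; yd=(v-f['cy'])/f['fy']
    x,y=xd,yd
    for _ in range(30):
        k=1+f['k1']*(x*x+y*y); x,y=xd/k,yd/k
    T=np.array(f['T']); d=T[:3,:3]@np.array([x,-y,-1]); return T[:3,3],d
def onz(f,u,v,z):
    o,d=ray(f,u,v); return o+d*(z-o[2])/d[2]
def proj(f,p):
    T=np.array(f['T']); c=T[:3,:3].T@(np.array(p)-T[:3,3]); x=c[0]/-c[2]; y=-c[1]/-c[2]; k=1+f['k1']*(x*x+y*y)
    return np.array([f['fx']*x*k+f['cx'],f['fy']*y*k+f['cy']])
E
python3 - <<'E'
from h import *
for n in ['scene','side','wrist']:
    f=grab(n,n+'0'); print(n,np.round(f['T'],3).tolist(),f['fx'],f['k1'])
print(arm.get_state())
E
```

```text
scene [[-0.557, -0.667, 0.496, 1.046], [0.831, -0.446, 0.334, 0.435], [-0.001, 0.597, 0.802, 0.984], [0.0, 0.0, 0.0, 1.0]] 415.9405042753512 -0.118804024836482
side [[-0.964, 0.195, -0.179, 0.288], [-0.263, -0.658, 0.705, 0.9], [0.02, 0.727, 0.686, 0.957], [0.0, 0.0, 0.0, 1.0]] 391.0502550790784 -0.11007938897571297
wrist [[-0.397, -0.886, -0.239, 0.203], [0.918, -0.383, -0.105, -0.647], [0.001, -0.261, 0.965, 0.385], [0.0, 0.0, 0.0, 1.0]] 329.90984359121876 0.0012543453864929989
{'t': 0.15, 'q': array([-8.74883624e-01,  3.59183019e-01,  1.12748106e-02, -2.88670496e-04,
       -1.22410014e+00, -2.88112961e-01]), 'qd': array([ 0.00067669, -0.00240622,  0.00332109,  0.00150534,  0.00014385,
       -0.0019203 ]), 'joint_efforts': array([-1.25957773e-03, -5.83276606e+01,  2.93288040e+01,  7.00116500e+00,
        8.67423601e-03, -1.09663131e-04]), 'eef_pos': array([ 0.26753018, -0.61928082,  0.20345963]), 'ee_rot': array([1.63864052, 1.56955429, 2.04634201]), 'force': array([ 0.20635334,  0.86065841, -0.15529914]), 'moment': array([-0.00619847,  0.00751843, -0.01202995]), 'width': 0.0874726676163986}
```

View pics/scene0.png

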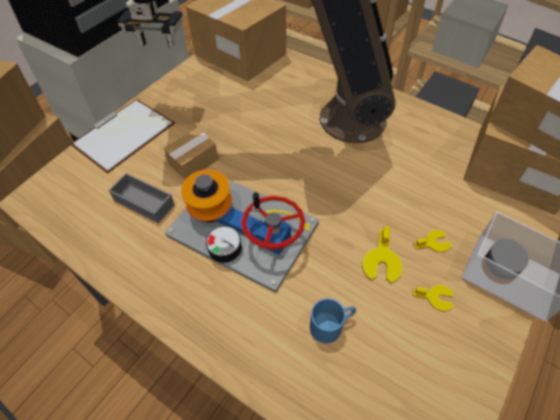

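View pics/side0.png

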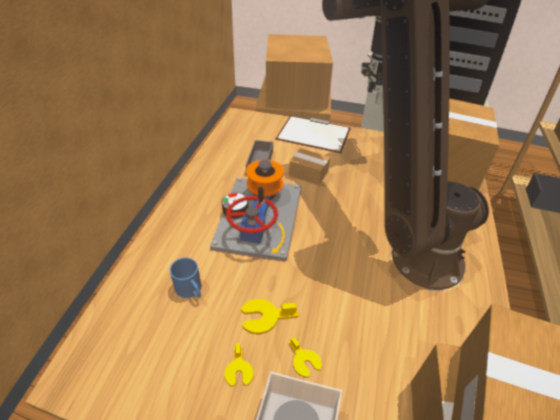

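View pics/wrist0.png

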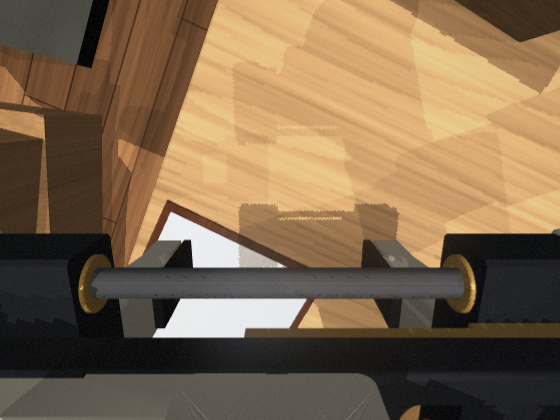

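The scene picture shows three yellow clips: a large one at about (383,258) and small ones at (435,241) and (436,297). The large one is the one meant. The stand is at about (243,228), with the reel at (207,195), wheel at (273,222), gauge at (224,243), crank peg at (256,201), carton (192,153), tray (142,197) and mug (328,320). I'll enlarge to confirm and measure.

```bash
python3 - <<'E'
import cv2,numpy as np
a=cv2.imread('pics/scene0.png')
cv2.imwrite('pics/c1.png',cv2.resize(a[215:320,350:470],None,fx=6,fy=5.7,interpolation=cv2.INTER_CUBIC))
cv2.imwrite('pics/c2.png',cv2.resize(a[160:290,160:325],None,fx=4.6,fy=4.6,interpolation=cv2.INTER_CUBIC))
b=cv2.imread('pics/side0.png')
cv2.imwrite('pics/c3.png',cv2.resize(b[130:390,160:340],None,fx=2.3*1.3,fy=2.3,interpolation=cv2.INTER_CUBIC))
E
```

```text
(no output)
```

View pics/c1.png

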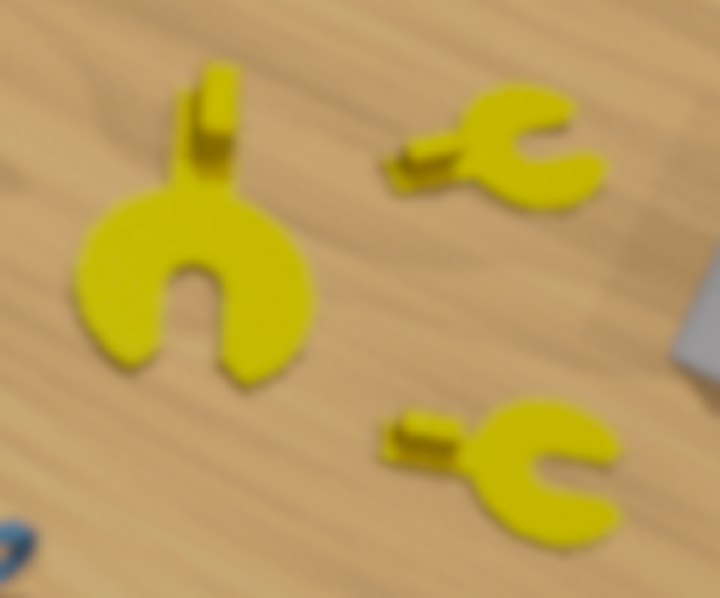

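View pics/c2.png

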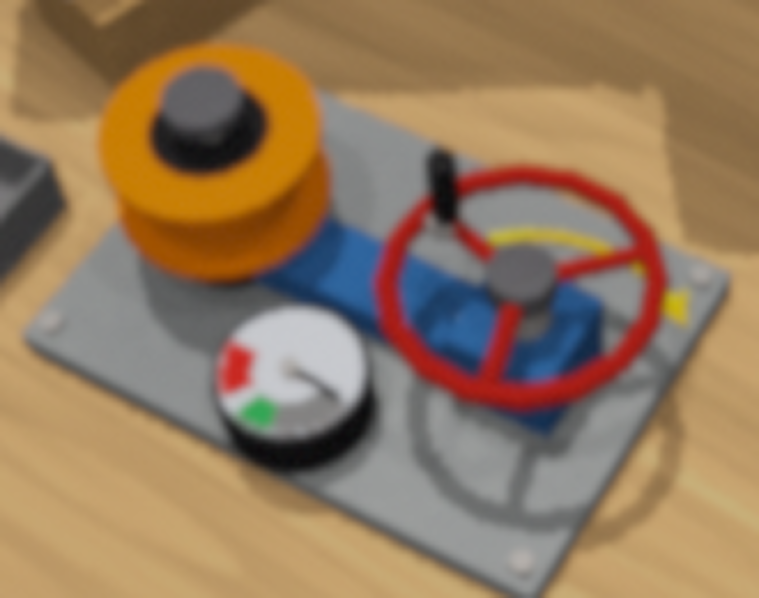

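View pics/c3.png

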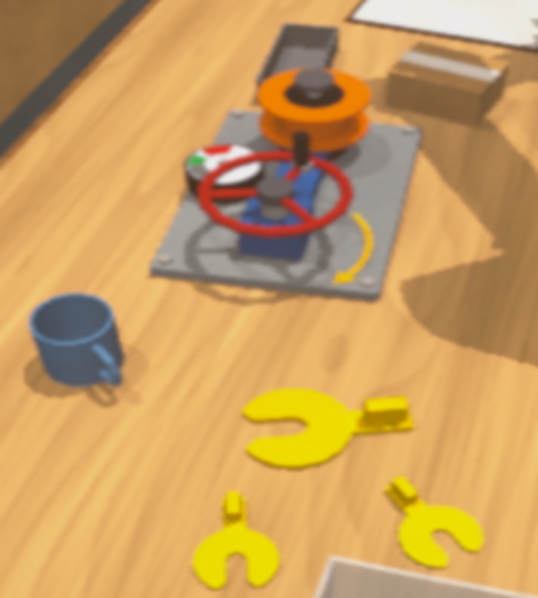

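The crop confirms it: the clip at (383,258) is clearly the largest, with its fin at (386,232) and mouth towards image bottom. Next I fit the poses.

```bash
cat > fit.py <<'E'
from h import *
from scipy.optimize import minimize, least_squares
S=load('scene0'); D=load('side0')
UP=4
def ymask(f,box):
    im=f['pixels']; hsv=cv2.cvtColor(im,cv2.COLOR_RGB2HSV)
    m=((hsv[...,0]>24)&(hsv[...,0]<34)&(hsv[...,1]>200)).astype(np.uint8)
    o=np.zeros_like(m); x0,y0,x1,y1=box; o[y0:y1,x0:x1]=m[y0:y1,x0:x1]
    return cv2.resize(o*255,None,fx=UP,fy=UP,interpolation=cv2.INTER_LINEAR)>127
def px(f,P): return np.array([(proj(f,p)+.5)*UP*8 for p in P]).astype(np.int32)
def render(f,p,shape,z0=0):
    x,y,a=p; c,s=np.cos(a),np.sin(a)
    W=lambda L:[[x+c*l[0]-s*l[1],y+s*l[0]+c*l[1],z0+l[2]] for l in L]
    m=np.zeros(shape,np.uint8)
    r=.054; phi0=np.arcsin(22/54)
    th=np.linspace(phi0,2*np.pi-phi0,60)
    b=np.linspace(-np.pi/2,-3*np.pi/2,20)
    xo=r*np.cos(phi0); 
    out=[(r*np.cos(t),r*np.sin(t)) for t in th]+[(xo-.012,-.013)]+[(.013*np.cos(t),.013*np.sin(t)) for t in b]+[(xo-.012,.013)]
    for z in np.linspace(0,.01,4):
        cv2.fillPoly(m,[px(f,W([(u,v,z) for u,v in out]))],1,shift=3)
    for (x0,x1,hy,za,zb) in [(-.11,-.045,.015,0,.01),(-.105,-.065,.009,.01,.044)]:
        P=[(u,v,z) for u in(x0,x1) for v in(-hy,hy) for z in(za,zb)]
        cv2.fillPoly(m,[cv2.convexHull(px(f,W(P)))],1,shift=3)
    return m>0
if __name__=='__main__':
    ms=[ymask(S,(355,220,406,285)),ymask(D,(238,290,300,336))]
    g=onz(S,350+192/6,215+290/5.7,.01); e=onz(S,350+212/6,215+150/5.7,.02)
    a=np.arctan2(*(g-e)[1::-1]); p0=np.array([g[0],g[1],a]); print('init',p0)
    def cost(p):
        t=0
        for f,m in zip((S,D),ms):
            r=render(f,p,m.shape); t+=(r^m).sum()/m.sum()
        return t
    sim=np.array([p0,p0+[.01,0,0],p0+[0,.01,0],p0+[0,0,.15]])
    q=minimize(cost,p0,method='Nelder-Mead',options=dict(initial_simplex=sim,xatol=1e-4,fatol=1e-4)); print('clip',q.x,np.degrees(q.x[2]),q.fun)
    for f,m in zip((S,D),ms):
        f1=[f]; 
        q1=minimize(lambda p:(render(f,p,m.shape)^m).sum()/m.sum(),q.x,method='Nelder-Mead',options=dict(initial_simplex=np.array([q.x,q.x+[.01,0,0],q.x+[0,.01,0],q.x+[0,0,.15]]))); print(q1.x,q1.fun)
    # stand
    def red(f):
        hsv=cv2.cvtColor(f['pixels'],cv2.COLOR_RGB2HSV); h=hsv[...,0]
        m=(((h<6)|(h>174))&(hsv[...,1]>170)&(hsv[...,2]>70)).astype(np.uint8)
        n,l,st,_=cv2.connectedComponentsWithStats(m); k=1+np.argmax(st[1:,4]); c=max(cv2.findContours((l==k).astype(np.uint8),0,1)[0],key=len)
        return cv2.fitEllipse(c)
    def orange(f):
        hsv=cv2.cvtColor(f['pixels'],cv2.COLOR_RGB2HSV); h=hsv[...,0]
        m=((h>8)&(h<20)&(hsv[...,1]>235)&(hsv[...,2]>100)).astype(np.uint8)
        n,l,st,_=cv2.connectedComponentsWithStats(m); k=1+np.argmax(st[1:,4]); return st[k]
    for f in(S,D):
        e=red(f); print('wheel',e,onz(f,*e[0],.115)); print(orange(f))
    c2=lambda x,y:(160+x/4.6,160+y/4.6); c3=lambda x,y:(160+x/2.99,130+y/2.3)
    for nm,f,pts in(('S',S,[c2(28,335),c2(725,275),c2(530,592)]),('D',D,[c3(152,270),c3(378,295),c3(421,128),c3(232,112)])):
        for u in pts: print(nm,np.round(onz(f,*u,.02),4))
    for nm,f,u in(('headtopS',S,c2(203,95)),('reelS',S,c2(211,135)),('gaugeS',S,c2(293,365))): 
        print(nm,onz(f,*u,{'h':.16,'r':.125,'g':.062}[nm[0]]))
    print('reelD',onz(D,*c3(315,97),.125),'crankS',onz(S,*c2(440,153),.172),'crankD',onz(D,*c3(301,138),.172))
E
python3 fit.py
```

```text
init [0.47369184 0.34821982 0.36024616]
clip [0.46924797 0.34321722 0.39225076] 22.474312985401593 0.6624078640262103
[0.46905213 0.34481771 0.38064778] 0.2680730640596861
[0.46869374 0.33980994 0.43858522] 0.369934282584885
wheel ((272.2545471191406, 221.34622192382812), (48.036739349365234, 57.46890640258789), 94.05845642089844) [0.57499448 0.0680761  0.115     ]
[ 183  171   47   49 1216]
wheel ((252.05506896972656, 213.49514770507812), (33.57373046875, 46.52005386352539), 84.93132781982422) [0.57010636 0.06452872 0.115     ]
[247 162  36  28 399]
S [ 0.7203 -0.1955  0.02  ]
S [0.4481 0.1311 0.02  ]
S [0.6881 0.1529 0.02  ]
D [0.6804 0.1561 0.02  ]
D [0.4389 0.1318 0.02  ]
D [ 0.4721 -0.2263  0.02  ]
D [ 0.7133 -0.1977  0.02  ]
headtopS [ 0.59345751 -0.13397907  0.16      ]
reelS [ 0.59468059 -0.13429685  0.125     ]
gaugeS [ 0.66372057 -0.02698574  0.062     ]
reelD [ 0.5854424  -0.13642753  0.125     ] crankS [0.5596572  0.00896277 0.172     ] crankD [0.55738276 0.01294122 0.172     ]
```

```bash
cat >> h.py <<'E'
def plan(tp,tyaw=None,step=0.038):
    """tool pointing down; tyaw = world angle of tool y axis (deg), mod 180 nearest"""
    s=arm.get_state(); M=R.from_euler('xyz',s['ee_rot']).as_matrix(); p=np.array(s['eef_pos'])
    yaw=np.degrees(np.arctan2(M[1,1],M[0,1]))
    if tyaw is None: tyaw=yaw
    d=(tyaw-yaw+90)%180-90
    # full target rotation: x down, y at yaw+d
    a=np.radians(yaw+d); X=np.array([0,0,-1.]); Y=np.array([np.cos(a),np.sin(a),0]); T=np.c_[X,Y,np.cross(X,Y)]
    rv=R.from_matrix(M.T@T).as_rotvec(); n=int(max(np.ceil(np.linalg.norm(np.array(tp)-p)/step),np.ceil(np.degrees(np.linalg.norm(rv))/3.9),1))
    print('t %.2f pos %s toolyaw %.1f q6 %.2f width %.3f F %s'%(s['t'],np.round(p,4),yaw,s['q'][5],s['width'],np.round(s['force'],1)),'n',n)
    dp=(np.array(tp)-p)/n; Mi=M
    for i in range(n):
        r=np.r_[Mi.T@dp/.04,np.degrees(rv)/n/4]; print(np.round(r,2).tolist(),end=',\n' if i%5==4 else ',')
        Mi=Mi@R.from_rotvec(rv/n).as_matrix()
    print()
E
python3 - <<'E'
from h import *
s=arm.get_state(); print(R.from_euler('xyz',s['ee_rot']).as_matrix().round(3)); print(s['q'])
plan([.47,-.1,.28])
plan([.40,.27,.22],112)
S=load('scene0')
for u in [(192,153),(142,197),(328,320)]: print(onz(S,*u,.05))
E
```

```text
[[-0.001 -0.396  0.918]
 [ 0.001  0.918  0.397]
 [-1.     0.001 -0.   ]]
[-8.74883624e-01  3.59183019e-01  1.12748106e-02 -2.88670496e-04
 -1.22410014e+00 -2.88112961e-01]
t 0.15 pos [ 0.2675 -0.6193  0.2035] toolyaw 113.4 q6 -0.29 width 0.087 F [ 0.2  0.9 -0.2] n 15
[-0.13, 0.66, 0.65, 0.0, -0.0, -0.0],[-0.13, 0.66, 0.65, 0.0, -0.0, -0.0],[-0.13, 0.66, 0.65, 0.0, -0.0, -0.0],[-0.13, 0.66, 0.65, 0.0, -0.0, -0.0],[-0.13, 0.66, 0.65, 0.0, -0.0, -0.0],
[-0.13, 0.66, 0.65, 0.0, -0.0, -0.0],[-0.13, 0.66, 0.65, 0.0, -0.0, -0.0],[-0.13, 0.66, 0.65, 0.0, -0.0, -0.0],[-0.13, 0.66, 0.65, 0.0, -0.0, -0.0],[-0.13, 0.66, 0.65, 0.0, -0.0, -0.0],
[-0.13, 0.66, 0.65, 0.0, -0.0, -0.0],[-0.13, 0.66, 0.65, 0.0, -0.0, -0.0],[-0.13, 0.66, 0.65, 0.0, -0.0, -0.0],[-0.13, 0.66, 0.65, 0.0, -0.0, -0.0],[-0.13, 0.66, 0.65, 0.0, -0.0, -0.0],

t 0.15 pos [ 0.2675 -0.6193  0.2035] toolyaw 113.4 q6 -0.29 width 0.087 F [ 0.2  0.9 -0.2] n 24
[-0.02, 0.8, 0.49, 0.01, -0.0, -0.0],[-0.02, 0.8, 0.49, 0.01, -0.0, -0.0],[-0.02, 0.8, 0.49, 0.01, -0.0, -0.0],[-0.02, 0.8, 0.49, 0.01, -0.0, -0.0],[-0.02, 0.8, 0.49, 0.01, -0.0, -0.0],
[-0.02, 0.8, 0.49, 0.01, -0.0, -0.0],[-0.02, 0.8, 0.49, 0.01, -0.0, -0.0],[-0.02, 0.8, 0.49, 0.01, -0.0, -0.0],[-0.02, 0.8, 0.49, 0.01, -0.0, -0.0],[-0.02, 0.8, 0.49, 0.01, -0.0, -0.0],
[-0.02, 0.8, 0.49, 0.01, -0.0, -0.0],[-0.02, 0.8, 0.49, 0.01, -0.0, -0.0],[-0.02, 0.8, 0.48, 0.01, -0.0, -0.0],[-0.02, 0.8, 0.48, 0.01, -0.0, -0.0],[-0.02, 0.8, 0.48, 0.01, -0.0, -0.0],
[-0.02, 0.8, 0.48, 0.01, -0.0, -0.0],[-0.02, 0.8, 0.48, 0.01, -0.0, -0.0],[-0.02, 0.8, 0.48, 0.01, -0.0, -0.0],[-0.02, 0.8, 0.48, 0.01, -0.0, -0.0],[-0.02, 0.8, 0.48, 0.01, -0.0, -0.0],
[-0.02, 0.81, 0.48, 0.01, -0.0, -0.0],[-0.02, 0.81, 0.48, 0.01, -0.0, -0.0],[-0.02, 0.81, 0.48, 0.01, -0.0, -0.0],[-0.02, 0.81, 0.48, 0.01, -0.0, -0.0],
[ 0.46856102 -0.31632249  0.05      ]
[ 0.68047664 -0.32124063  0.05      ]
[0.69656409 0.31047566 0.05      ]
```

carry_out(
  deltas=[
    [-0.2, 0.66, 0.65, 0, 0, 0],
    [-0.2, 0.66, 0.65, 0, 0, 0],
    [-0.2, 0.66, 0.65, 0, 0, 0],
    [-0.2, 0.66, 0.65, 0, 0, 0],
    [-0.2, 0.66, 0.65, 0, 0, 0],
  ],
)

```text
t: 0.65
eef_pos: [0.3336, -0.4433, 0.2394]
ee_rot: [1.919, 1.561, 2.32]
force: [2.0, -0.2, 0.4]
width: 0.0879
```

carry_out(
  deltas=[
    [-0.1, 0.66, 0.65, 0, 0, 0],
    [-0.1, 0.66, 0.65, 0, 0, 0],
    [-0.1, 0.66, 0.65, 0, 0, 0],
    [-0.1, 0.66, 0.65, 0, 0, 0],
    [-0.1, 0.66, 0.65, 0, 0, 0],
  ],
)

```text
t: 1.15
eef_pos: [0.4029, -0.2638, 0.2612]
ee_rot: [1.847, 1.561, 2.247]
force: [0.4, -0.8, 0.3]
width: 0.0876
```

carry_out(
  deltas=[
    [0, 0.66, 0.65, 0, 0, 0],
    [0, 0.66, 0.65, 0, 0, 0],
    [0, 0.66, 0.65, 0, 0, 0],
    [0, 0.66, 0.65, 0, 0, 0],
    [0, 0.66, 0.65, 0, 0, 0],
  ],
)

```text
t: 1.65
eef_pos: [0.4722, -0.0837, 0.2632]
ee_rot: [1.594, 1.562, 1.995]
force: [0.0, -0.2, 0.1]
width: 0.0875
```

```bash
python3 - <<'E'
from h import *
grab('wrist','w1')
plan([.40,.29,.22],112)
E
```

```text
t 1.70 pos [ 0.4742 -0.0803  0.2631] toolyaw 113.0 q6 -1.40 width 0.088 F [3.2 3.5 1.4] n 11
[0.11, 0.84, 0.17, 0.02, 0.0, -0.01],[0.11, 0.84, 0.17, 0.02, 0.0, -0.01],[0.1, 0.84, 0.17, 0.02, 0.0, -0.01],[0.1, 0.84, 0.17, 0.02, 0.0, -0.01],[0.1, 0.84, 0.17, 0.02, 0.0, -0.01],
[0.1, 0.84, 0.17, 0.02, 0.0, -0.01],[0.1, 0.84, 0.17, 0.02, 0.0, -0.01],[0.1, 0.84, 0.16, 0.02, 0.0, -0.01],[0.1, 0.84, 0.16, 0.02, 0.0, -0.01],[0.1, 0.84, 0.16, 0.02, 0.0, -0.01],
[0.1, 0.84, 0.16, 0.02, 0.0, -0.01],
```

View pics/w1.png

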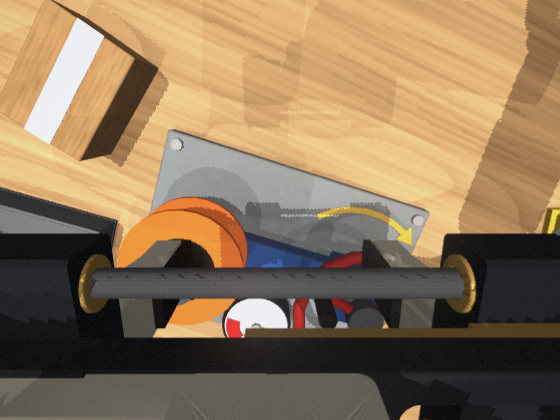

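Wrist view: plate's near corners at (171,130) and (428,211), carton at (80,80), reel at (180,255).

carry_out(
  deltas=[
    [0.1, 0.9, 0.17, 0, 0, 0],
    [0.1, 0.9, 0.17, 0, 0, 0],
    [0.1, 0.9, 0.17, 0, 0, 0],
    [0.1, 0.9, 0.17, 0, 0, 0],
    [0.1, 0.9, 0.17, 0, 0, 0],
  ],
)

```text
t: 2.2
eef_pos: [0.4341, 0.1037, 0.2435]
ee_rot: [1.58, 1.562, 1.978]
force: [0.3, 0.6, 0.1]
width: 0.0875
```

carry_out(
  deltas=[
    [0.1, 0.9, 0.17, 0, 0, 0],
    [0.1, 0.9, 0.17, 0, 0, 0],
    [0.1, 0.9, 0.17, 0, 0, 0],
    [0.1, 0.9, 0.17, 0, 0, 0],
    [0, 0, 0, 0, 0, 0],
  ],
)

```text
t: 2.7
eef_pos: [0.3993, 0.2554, 0.2278]
ee_rot: [1.557, 1.561, 1.959]
force: [0.1, -0.2, -1.1]
width: 0.0878
```

```bash
python3 - <<'E'
from h import *
grab('wrist','w2')
f=load('w1'); print(onz(f,171,130,.02),onz(f,428,211,.02))
plan([.39,.311,.12],112)
E
```

```text
[ 0.47296094 -0.22481131  0.02      ] [0.43994534 0.12575487 0.02      ]
t 2.75 pos [0.3994 0.254  0.2279] toolyaw 113.0 q6 -2.14 width 0.088 F [ 0.6 -0.9  0.1] n 4
[0.68, 0.34, 0.09, 0.06, -0.0, -0.03],[0.68, 0.35, 0.08, 0.06, -0.0, -0.03],[0.68, 0.35, 0.08, 0.06, -0.0, -0.03],[0.68, 0.35, 0.08, 0.06, -0.0, -0.03],
```

View pics/w2.png

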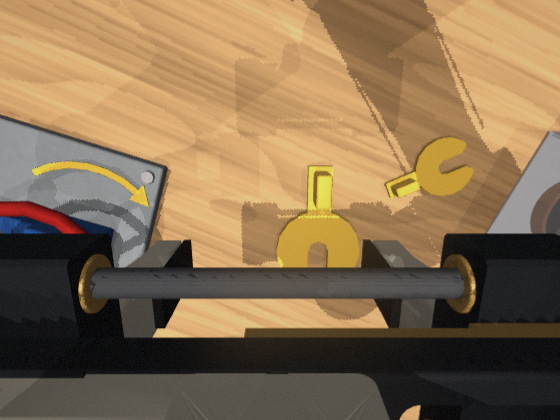

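Wrist view: large clip's fin at (322,190), tail end at (320,167), slot at (318,255); it's nearly aligned with the tool.

```bash
python3 - <<'E'
from h import *
import fit
f=load('w2')
a=cv2.imread('pics/w2.png')[140:280,240:400]; cv2.imwrite('pics/c4.png',cv2.resize(a,None,fx=4.5,fy=4.2,interpolation=cv2.INTER_CUBIC))
from scipy.optimize import minimize
hsv=cv2.cvtColor(f['pixels'],cv2.COLOR_RGB2HSV)
m=((hsv[...,0]>17)&(hsv[...,0]<34)&(hsv[...,1]>215)).astype(np.uint8)*255; m[:,:270]=0;m[:,362:]=0;m[:150]=0
m[262:]=0
M=cv2.resize(m,None,fx=4,fy=4)>127
c=lambda p:(lambda r:((r^M)[:262*4]).sum()/M.sum())(fit.render(f,p,M.shape))
p0=np.array([.469,.343,.39]); 
q=minimize(c,p0,method='Nelder-Mead',options=dict(initial_simplex=np.array([p0,p0+[.01,0,0],p0+[0,.01,0],p0+[0,0,.15]])))
x,y,t=q.x; print(q.x,np.degrees(t),q.fun,'fin',x-.085*np.cos(t),y-.085*np.sin(t))
r=fit.render(f,q.x,M.shape).astype(np.uint8)*255
v=np.dstack([M[560:1120,960:1600]*255,np.zeros((560,640),np.uint8),r[560:1120,960:1600]]); cv2.imwrite('pics/c5.png',v)
E
```

```text
[0.469 0.343 0.39 ] 22.345354010102106 inf fin 0.39038272991212836 0.3106839847145313<stdin>:10: RuntimeWarning: divide by zero encountered in scalar divide
  np.max(np.abs(fsim[0] - fsim[1:])) <= fatol):
[ WARN:0@10.425] global loadsave.cpp:1063 imwrite_ Unsupported depth image for selected encoder is fallbacked to CV_8U.
```

View pics/c4.png

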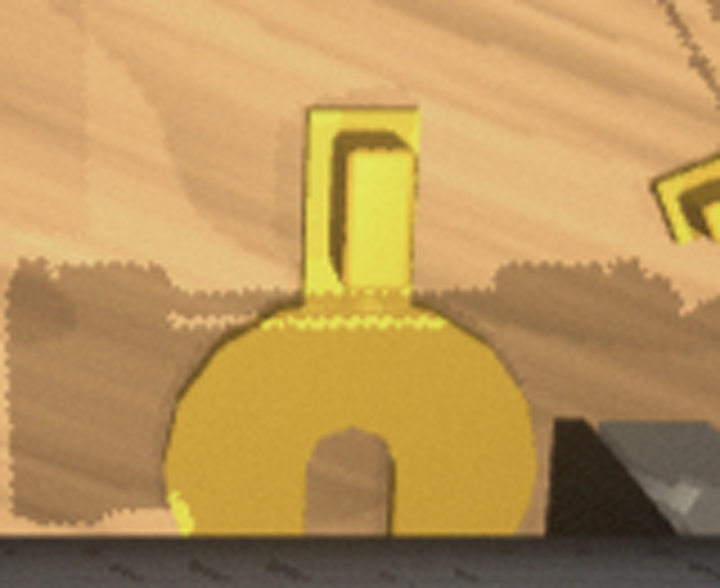

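View pics/c5.png

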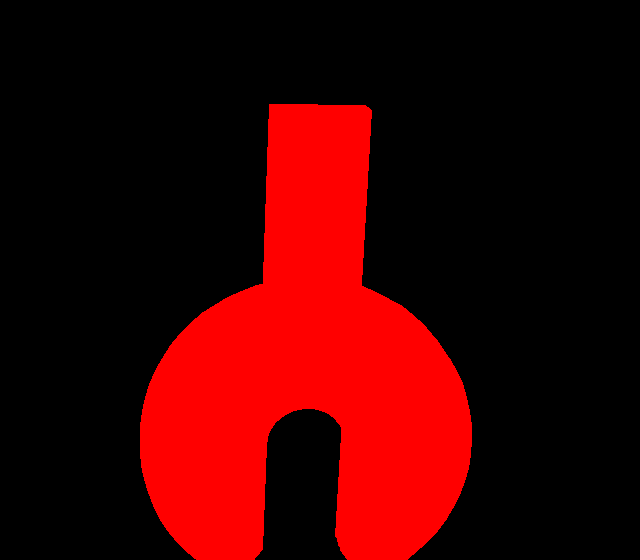

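```bash
python3 - <<'E'
from h import *
f=load('w2')
c=lambda x,y,z:onz(f,240+x/4.5,140+y/4.2,z)
A=(c(308,106,.01)+c(420,106,.01))/2; B=c(350,430,.01); d=(B-A)[:2]; L=np.linalg.norm(d)
print('tail end',A,'slotbottom',B,'len(97)',L,'yaw',np.degrees(np.arctan2(d[1],d[0])))
d/=L; print('fin from plate',A[:2]+.025*d, 'clip',A[:2]+.11*d)
P=[c(348,150,.044),c(415,150,.044),c(411,292,.044),c(345,288,.044)]; print(np.round(P,4)); print('fin',np.mean(P,0),np.linalg.norm(P[0]-P[1]),np.linalg.norm(P[1]-P[2]))
l,r=c(303,500,.01),c(393,500,.01); l2=c(305,108,.01)
print(np.linalg.norm(l-r), (l+r)/2, np.degrees(np.arctan2(*((l+r)/2-A)[1::-1])))
E
```

```text
tail end [0.36504348 0.30153057 0.01      ] slotbottom [0.4573287  0.34024919 0.01      ] len(97) 0.1000784432766392 yaw 22.76067323637074
fin from plate [0.3880967  0.31120264] clip [0.46647766 0.34408767]
[[0.3747 0.2964 0.044 ]
 [0.3682 0.3118 0.044 ]
 [0.4041 0.3279 0.044 ]
 [0.4097 0.3118 0.044 ]]
fin [0.38917708 0.31198192 0.044     ] 0.01670684136931903 0.0393882458303797
0.02628153672360117 [0.47875479 0.3495676  0.01      ] 22.90148987139448
```

carry_out(
  deltas=[
    [0.6, 0.45, 0.11, 0, 0, 0],
    [0.7, 0.45, 0.11, 0, 0, 0],
    [0.7, 0.45, 0.11, 0, 0, 0],
    [0.7, 0.2, 0.05, 0, 0, 0],
    [0, 0, 0, 0, 0, 0],
  ],
  hand=0.4,
  newtons=30,
)

```text
t: 3.25
eef_pos: [0.39, 0.3175, 0.1192]
ee_rot: [1.285, 1.559, 1.685]
force: [-0.3, -1.1, 0.0]
width: 0.055
```

```bash
python3 - <<'E'
from h import *
plan([.389,.3115,.06],113)
plan([.389,.3115,.014],113)
E
```

```text
t 3.25 pos [0.39   0.3175 0.1192] toolyaw 112.9 q6 -2.23 width 0.055 F [-0.3 -1.1  0. ] n 2
[0.74, -0.07, -0.04, -0.01, 0.02, -0.08],[0.74, -0.07, -0.04, -0.01, 0.02, -0.08],
t 3.25 pos [0.39   0.3175 0.1192] toolyaw 112.9 q6 -2.23 width 0.055 F [-0.3 -1.1  0. ] n 3
[0.88, -0.05, -0.03, -0.0, 0.02, -0.05],[0.88, -0.05, -0.03, -0.0, 0.02, -0.05],[0.88, -0.05, -0.03, -0.0, 0.02, -0.05],
```

carry_out(
  deltas=[
    [0.74, -0.07, -0.04, 0, 0.02, -0.08],
    [0.74, -0.07, -0.04, 0, 0.02, -0.08],
    [0, 0, 0, 0, 0, 0],
  ],
)

```text
t: 3.55
eef_pos: [0.3916, 0.3106, 0.0624]
ee_rot: [0.067, 1.567, 0.467]
force: [-0.4, -0.8, 0.0]
width: 0.0529
```

```bash
python3 - <<'E'
from h import *
plan([.389,.3115,.013],113)
E
```

```text
t 3.55 pos [0.3916 0.3106 0.0624] toolyaw 112.9 q6 -2.24 width 0.053 F [-0.4 -0.8  0. ] n 2
[0.62, 0.02, -0.03, -0.01, 0.03, -0.0],[0.62, 0.02, -0.03, -0.01, 0.03, -0.0],
```

carry_out(
  deltas=[
    [0.6, 0.02, -0.03, 0, 0.03, 0],
    [0.5, 0.02, -0.03, 0, 0.03, 0],
    [0.1, 0, 0, 0, 0, 0],
    [0, 0, 0, 0, 0, 0],
  ],
)

```text
t: 3.95
eef_pos: [0.3934, 0.3131, 0.0217]
ee_rot: [0.512, 1.562, 0.912]
force: [-0.1, 0.1, 0.9]
width: 0.0525
```

```bash
python3 - <<'E'
from h import *
plan([.389,.3115,.013],113)
E
```

```text
t 3.95 pos [0.3934 0.3131 0.0217] toolyaw 112.9 q6 -2.24 width 0.052 F [-0.1  0.1  0.9] n 1
[0.22, 0.0, -0.12, -0.03, 0.1, -0.06],
```

carry_out(
  deltas=[
    [0.2, 0, -0.12, 0, 0.1, -0.06],
    [0, 0, 0, 0, 0, 0],
  ],
)

```text
t: 4.15
eef_pos: [0.3901, 0.3124, 0.0163]
ee_rot: [0.522, 1.567, 0.921]
force: [0.3, -0.6, -0.6]
width: 0.0522
```

```bash
python3 - <<'E'
from h import *
plan([.389,.3115,.013],113)
E
```

```text
t 4.15 pos [0.3901 0.3124 0.0163] toolyaw 112.9 q6 -2.24 width 0.052 F [ 0.3 -0.6 -0.6] n 1
[0.08, -0.01, -0.04, -0.03, 0.05, -0.03],
```

carry_out(
  deltas=[
    [0.08, 0, -0.04, 0, 0.05, -0.03],
    [0, 0, 0, 0, 0, 0],
    [0, 0, 0, 0, 0, 0],
  ],
)

```text
t: 4.45
eef_pos: [0.3891, 0.3128, 0.0145]
ee_rot: [0.525, 1.569, 0.925]
force: [-0.3, 0.2, 0.4]
width: 0.0527
```

carry_out(
  deltas=[
    [0, 0, 0, 0, 0, 0],
    [0, 0, 0, 0, 0, 0],
    [0, 0, 0, 0, 0, 0],
    [0, 0, 0, 0, 0, 0],
    [0, 0, 0, 0, 0, 0],
  ],
  hand=1,
  newtons=40,
)

```text
t: 4.95
eef_pos: [0.3891, 0.3128, 0.0146]
ee_rot: [0.487, 1.569, 0.887]
force: [-0.1, 0.2, 0.4]
width: 0.0178
```

```bash
python3 - <<'E'
from h import *
plan([.389,.3115,.15],113)
print(R.from_euler('xyz',arm.get_state()['ee_rot']).as_matrix().round(4))
E
```

```text
t 4.95 pos [0.3891 0.3128 0.0146] toolyaw 112.9 q6 -2.24 width 0.018 F [-0.1  0.2  0.4] n 4
[-0.85, -0.01, -0.0, -0.0, 0.01, -0.0],[-0.85, -0.01, -0.0, -0.0, 0.01, -0.0],[-0.85, -0.01, -0.0, -0.0, 0.01, -0.0],[-0.85, -0.01, -0.0, -0.0, 0.01, -0.0],
[[ 1.200e-03 -3.897e-01  9.210e-01]
 [ 1.500e-03  9.210e-01  3.897e-01]
 [-1.000e+00  9.000e-04  1.700e-03]]
```

Gripped at 17.8 mm (fin thickness). Lifting and carrying over.

carry_out(
  deltas=[
    [-0.9, 0, 0, 0, 0, 0],
    [-0.9, 0, 0, 0, 0, 0],
    [-0.9, 0, 0, 0, 0, 0],
    [-0.9, 0, 0, 0, 0, 0],
    [-0.9, 0, 0, 0, 0, 0],
  ],
)

```text
t: 5.45
eef_pos: [0.3857, 0.3081, 0.1941]
ee_rot: [-2.586, 1.556, -2.187]
force: [0.8, 0.3, -1.6]
width: 0.0171
```

carry_out(
  deltas=[
    [-0.9, 0, 0, 0, 0, 0],
    [-0.7, -0.2, 0.1, 0, 0, 0],
    [-0.1, -0.6, 0.5, 0, 0, 0],
    [0, -0.6, 0.5, 0, 0, 0],
    [0, -0.6, 0.5, 0, 0, 0],
  ],
)

```text
t: 5.95
eef_pos: [0.4773, 0.2613, 0.2719]
ee_rot: [-2.835, 1.568, -2.43]
force: [0.7, 1.1, -2.0]
width: 0.0171
```

```bash
python3 - <<'E'
from h import *
plan([.46,.05,.26],113)
E
```

```text
t 5.95 pos [0.4773 0.2613 0.2719] toolyaw 113.2 q6 -2.03 width 0.017 F [ 0.7  1.1 -2. ] n 6
[0.05, -0.78, -0.41, 0.01, -0.01, 0.0],[0.05, -0.78, -0.41, 0.01, -0.01, 0.0],[0.05, -0.78, -0.41, 0.01, -0.01, 0.0],[0.05, -0.78, -0.41, 0.01, -0.01, 0.0],[0.05, -0.78, -0.41, 0.01, -0.01, 0.0],
[0.05, -0.78, -0.41, 0.01, -0.01, 0.0],
```

carry_out(
  deltas=[
    [0, -0.8, -0.4, 0, 0, 0],
    [0, -0.8, -0.4, 0, 0, 0],
    [0, -0.8, -0.4, 0, 0, 0],
    [0, -0.8, -0.4, 0, 0, 0],
    [0, -0.8, -0.4, 0, 0, 0],
  ],
)

```text
t: 6.45
eef_pos: [0.4674, 0.0775, 0.2686]
ee_rot: [-2.929, 1.561, -2.525]
force: [0.7, -0.4, -0.5]
width: 0.0174
```

```bash
python3 - <<'E'
from h import *
plan([.418,-.207,.22],113)
E
```

```text
t 6.45 pos [0.4674 0.0775 0.2686] toolyaw 113.2 q6 -1.75 width 0.017 F [ 0.7 -0.4 -0.5] n 8
[0.16, -0.76, -0.49, 0.01, -0.02, 0.0],[0.16, -0.76, -0.49, 0.01, -0.02, 0.0],[0.16, -0.76, -0.49, 0.01, -0.02, 0.0],[0.16, -0.76, -0.49, 0.01, -0.02, 0.0],[0.16, -0.76, -0.49, 0.01, -0.02, 0.0],
[0.15, -0.76, -0.49, 0.01, -0.02, 0.0],[0.15, -0.76, -0.49, 0.01, -0.02, 0.0],[0.15, -0.76, -0.49, 0.01, -0.02, 0.0],
```

carry_out(
  deltas=[
    [0, -0.8, -0.5, 0, 0, 0],
    [0, -0.8, -0.5, 0, 0, 0],
    [0, -0.8, -0.5, 0, -0.05, 0],
    [0, -0.8, -0.5, 0, -0.05, 0],
    [0, -0.8, -0.5, 0, -0.05, 0],
  ],
)

```text
t: 6.95
eef_pos: [0.4344, -0.116, 0.2684]
ee_rot: [-2.534, 1.569, -2.128]
force: [0.1, -0.1, -0.6]
width: 0.017
```

carry_out(
  deltas=[
    [0.1, -0.8, -0.5, 0, 0, 0],
    [0.1, -0.8, -0.5, 0, 0, 0],
    [0.1, -0.7, -0.5, 0, 0, 0],
    [0, 0, 0, 0, 0, 0],
    [0, 0, 0, 0, 0, 0],
  ],
)

```text
t: 7.45
eef_pos: [0.4107, -0.2319, 0.2549]
ee_rot: [2.7, 1.568, 3.099]
force: [-0.1, -0.4, -0.5]
width: 0.0173
```

```bash
python3 - <<'E'
from h import *
plan([.418,-.207,.22],113)
grab('scene','s1'); grab('side','d1'); grab('wrist','w3')
a=cv2.imread('pics/s1.png')[140:270,120:310]; cv2.imwrite('pics/s1c.png',cv2.resize(a,None,fx=4.2,fy=4.2,interpolation=cv2.INTER_CUBIC))
a=cv2.imread('pics/d1.png')[120:250,200:390]; cv2.imwrite('pics/d1c.png',cv2.resize(a,None,fx=4.2,fy=4.2,interpolation=cv2.INTER_CUBIC))
E
```

```text
t 7.45 pos [ 0.4107 -0.2319  0.2549] toolyaw 112.9 q6 -1.08 width 0.017 F [-0.1 -0.4 -0.5] n 2
[0.44, 0.25, 0.21, -0.01, -0.02, -0.01],[0.44, 0.25, 0.21, -0.01, -0.02, -0.01],
```

View pics/s1c.png

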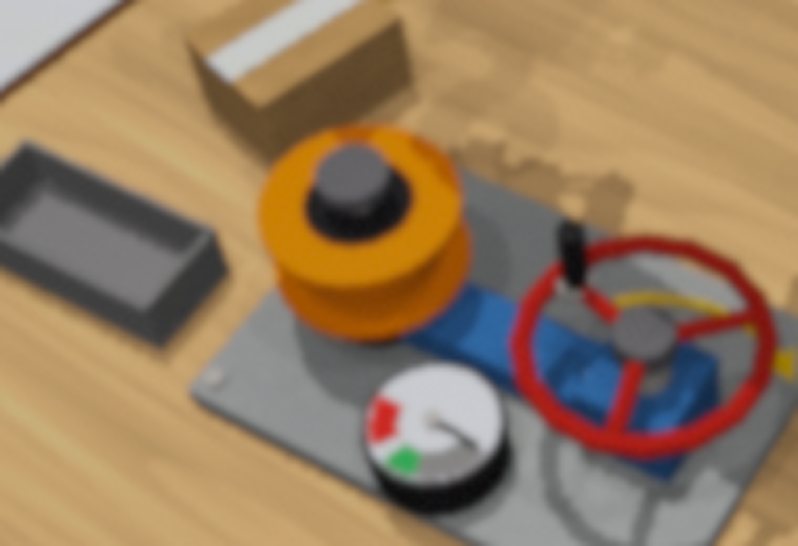

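View pics/d1c.png

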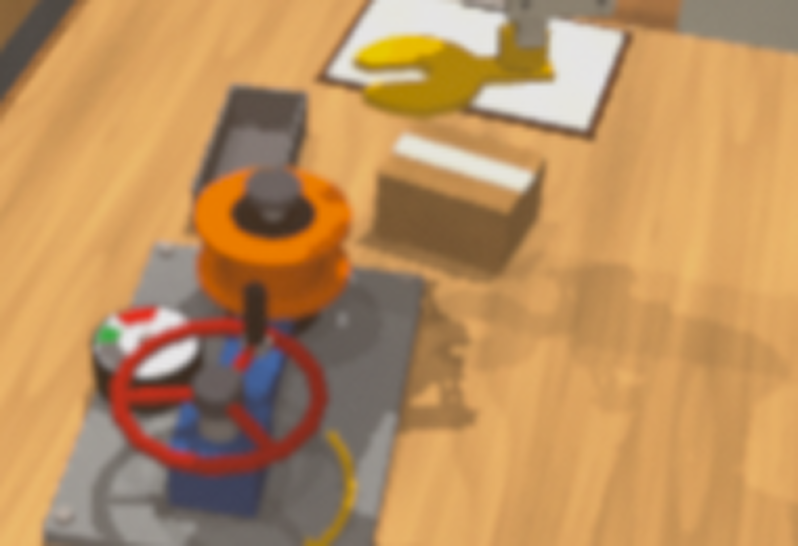

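View pics/w3.png

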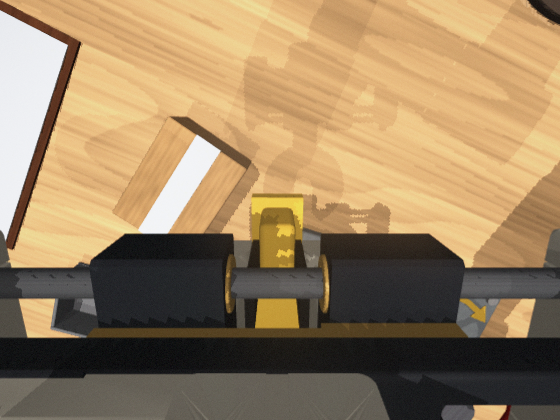

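```bash
python3 - <<'E'
from h import *
from scipy.optimize import least_squares
def up(f,m,k=4): return cv2.resize(m.astype(np.uint8)*255,None,fx=k,fy=k,interpolation=cv2.INTER_LINEAR)
def cont(m,k=4):
    c=max(cv2.findContours((m>127).astype(np.uint8),0,cv2.CHAIN_APPROX_NONE)[0],key=len)[:,0]; return (c+.5)/k-.5
for n in['scene0','s1','side0','d1']:
    f=load(n); hsv=cv2.cvtColor(f['pixels'],cv2.COLOR_RGB2HSV); h,s,v=[hsv[...,i].astype(int) for i in range(3)]
    m=(h>8)&(h<20)&(s>225)&(v>90); m=up(f,m); 
    nn,l,st,_=cv2.connectedComponentsWithStats((m>127).astype(np.uint8)); k=1+np.argmax(st[1:,4]); m=((l==k)*255).astype(np.uint8)
    c=cont(m); cy=c[:,1].min()+.4*np.ptp(c[:,1]); p=c[c[:,1]<cy]
    P=np.array([onz(f,*q,.125)[:2] for q in p])
    q=least_squares(lambda x:np.hypot(*(P-x).T)-.066,P.mean(0),loss='soft_l1',f_scale=.001); print(n,'reel',q.x,np.sqrt(np.mean(q.fun**2)))
    m=((h<6)|(h>174))&(s>170)&(v>70); m=up(f,m); c=cont(m); P=np.array([onz(f,*q,.115)[:2] for q in c])
    q=least_squares(lambda x:np.hypot(*(P-x[:2]).T)-x[2],np.r_[P.mean(0),.07],loss='soft_l1',f_scale=.001); print(n,'wheel',q.x,np.sqrt(np.mean(q.fun**2)))
print('head S',[onz(load('s1'),120+354/4.2,140+172/4.2,z)[:2].round(4) for z in(.155,.163)],'head D',[onz(load('d1'),200+274/4.2,120+186/4.2,z)[:2].round(4) for z in(.155,.163)])
E
```

```text
scene0 reel [ 0.59659458 -0.13829928] 0.0026862399072929547
scene0 wheel [0.57095946 0.06572782 0.07161767] 0.01453507008074882
s1 reel [ 0.59682661 -0.1382839 ] 0.0026762405463260754
s1 wheel [0.57091064 0.0651295  0.07178147] 0.01469445658629279
side0 reel [ 0.5883051  -0.13539847] 0.015288899808732803
side0 wheel [0.57113414 0.06016025 0.07262224] 0.015112565558949447
d1 reel [ 0.58906811 -0.13526147] 0.015820201009102298
d1 wheel [0.57086219 0.06096534 0.07263994] 0.01485034109705709
head S [array([ 0.5913, -0.1364]), array([ 0.5957, -0.1309])] head D [array([ 0.5874, -0.1413]), array([ 0.5845, -0.131 ])]
```

```bash
cat > ov.py <<'E'
from h import *
def ov(n,box,x,y,zh,out,k=4.2,extra=[]):
    f=load(n); x0,y0,x1,y1=box
    a=cv2.resize(cv2.imread(f'pics/{n}.png')[y0:y1,x0:x1],None,fx=k,fy=k,interpolation=cv2.INTER_CUBIC)
    for (cx,cy,r,z) in [(x,y,.066,.125),(x,y,.036,.125),(x,y,.024,zh)]+extra:
        P=np.array([proj(f,[cx+r*np.cos(t),cy+r*np.sin(t),z]) for t in np.linspace(0,6.283,80)])
        P=((P-[x0,y0]+.5)*k).astype(np.int32); cv2.polylines(a,[P],True,(255,255,0),1)
    return a
if __name__=='__main__':
    import sys
    x,y,zh=map(float,sys.argv[1:4])
    A=ov('s1',(175,160,240,230),x,y,zh,'',6); B=ov('d1',(240,150,290,205),x,y,zh,'',7)
    h=420; cv2.imwrite('pics/'+sys.argv[4]+'.png',np.hstack([cv2.copyMakeBorder(i,0,h-i.shape[0],0,0,0) for i in(A,B)]))
E
python3 ov.py .591 -.138 .1545 o1
```

```text
(no output)
```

View pics/o1.png

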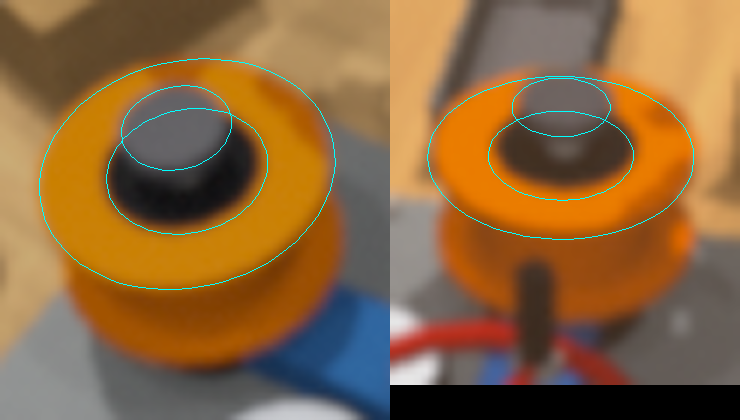

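```bash
python3 ov.py .589 -.141 .1545 o2; python3 - <<'E'
from h import *
f=load('w1')
a=cv2.resize(cv2.imread('pics/w1.png')[180:340,100:400],None,fx=2.6,fy=2.6,interpolation=cv2.INTER_CUBIC)
for x,y,col in((.589,-.141,(255,255,0)),):
  for (cx,cy,r,z) in [(x,y,.066,.125),(x,y,.036,.125),(x,y,.024,.1545)]:
    P=np.array([proj(f,[cx+r*np.cos(t),cy+r*np.sin(t),z]) for t in np.linspace(0,6.283,80)])
    cv2.polylines(a,[((P-[100,180]+.5)*2.6).astype(np.int32)],True,col,1)
cv2.imwrite('pics/o3.png',a)
E
```

```text
(no output)
```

View pics/o2.png

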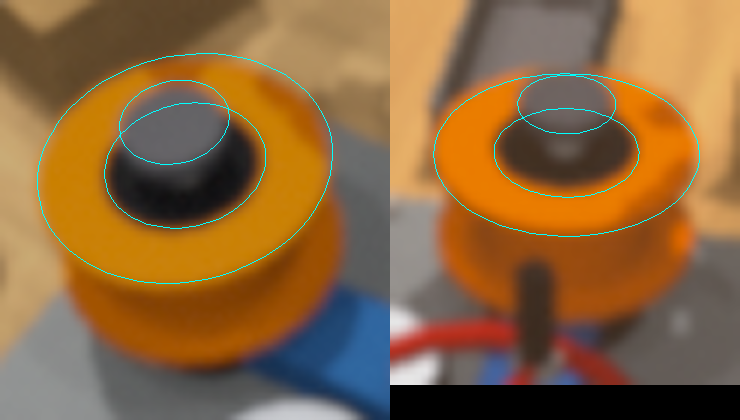

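View pics/o3.png

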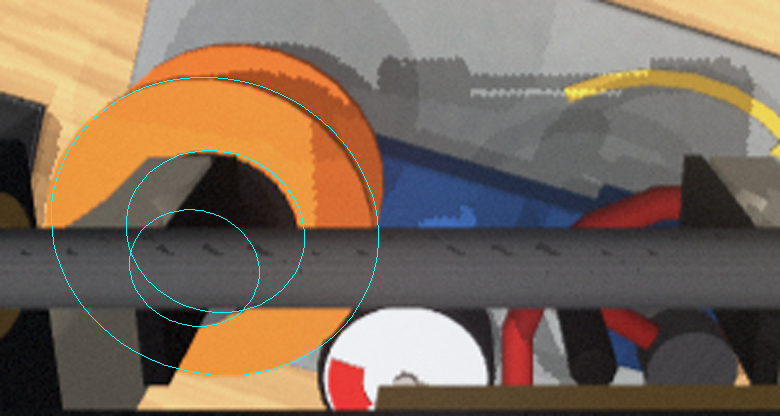

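```bash
python3 - <<'E'
from h import *
plan([.4202,-.2121,.165],113)
E
```

```text
t 7.60 pos [ 0.4114 -0.2308  0.2552] toolyaw 113.1 q6 -1.08 width 0.017 F [-0.4  0.  -1.3] n 3
[0.75, 0.11, 0.13, 0.01, -0.01, -0.0],[0.75, 0.11, 0.13, 0.01, -0.01, -0.0],[0.75, 0.11, 0.13, 0.01, -0.01, -0.0],
```

carry_out(
  deltas=[
    [0.75, 0.11, 0.13, 0, 0, 0],
    [0.75, 0.11, 0.13, 0, 0, 0],
    [0.7, 0.11, 0.13, 0, 0, 0],
    [0, 0, 0, 0, 0, 0],
  ],
)

```text
t: 8.0
eef_pos: [0.4235, -0.2087, 0.1669]
ee_rot: [-0.601, 1.567, -0.192]
force: [0.2, -0.5, -1.8]
width: 0.0177
```

```bash
python3 - <<'E'
from h import *
plan([.4202,-.2121,.143],113)
E
```

```text
t 8.00 pos [ 0.4235 -0.2087  0.1669] toolyaw 113.4 q6 -1.12 width 0.018 F [ 0.2 -0.5 -1.8] n 1
[0.6, -0.04, -0.11, 0.1, 0.04, 0.03],
```

carry_out(
  deltas=[
    [0.5, -0.04, -0.11, 0.1, 0.04, 0.03],
    [0.07, 0, 0, 0, 0, 0],
    [0, 0, 0, 0, 0, 0],
  ],
)

```text
t: 8.3
eef_pos: [0.4229, -0.2108, 0.1475]
ee_rot: [-0.893, 1.567, -0.485]
force: [-0.1, -0.9, -0.5]
width: 0.0171
```

```bash
python3 - <<'E'
from h import *
plan([.4202,-.2121,.143],113)
grab('scene','s2'); grab('side','d2')
a=cv2.imread('pics/s2.png')[130:230,140:270]; b=cv2.imread('pics/d2.png')[110:210,220:350]
cv2.imwrite('pics/sd2.png',np.vstack([cv2.resize(i,None,fx=4.2,fy=3,interpolation=cv2.INTER_CUBIC) for i in(a,b)]))
E
```

```text
t 8.30 pos [ 0.4229 -0.2108  0.1475] toolyaw 113.4 q6 -1.12 width 0.017 F [-0.1 -0.9 -0.5] n 1
[0.11, -0.0, -0.07, 0.09, 0.03, 0.04],
```

View pics/sd2.png

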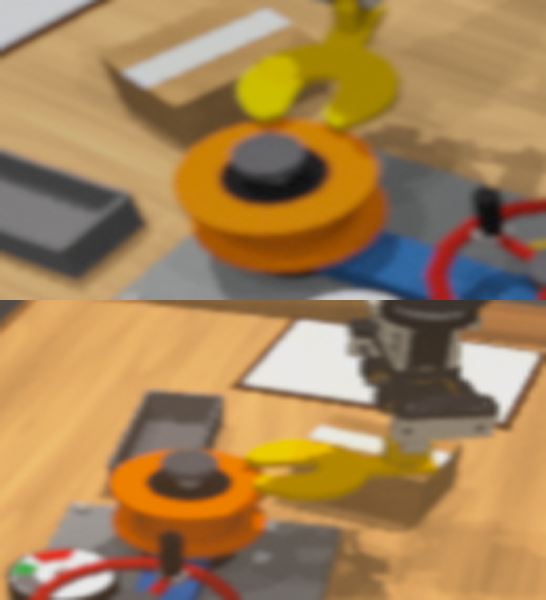

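The clip hovers just at the reel's edge, with its mouth facing the head in both views. Now I level it and slide it in.

carry_out(
  deltas=[
    [0.1, 0, 0, 0.1, 0.03, 0.04],
    [0, 0, 0.4, 0, 0, 0],
    [0, 0, 0.4, 0, 0, 0],
    [0, 0, 0, 0, 0, 0],
  ],
)

```text
t: 8.8
eef_pos: [0.4568, -0.1979, 0.1467]
ee_rot: [-0.466, 1.564, -0.067]
force: [0.1, 0.3, -1.8]
width: 0.0169
```

```bash
python3 - <<'E'
from h import *
plan([.5122,-.173,.143],113)
grab('scene','s3'); grab('side','d3')
a=cv2.imread('pics/s3.png')[130:230,140:270]; b=cv2.imread('pics/d3.png')[110:210,220:350]
cv2.imwrite('pics/sd3.png',np.vstack([cv2.resize(i,None,fx=4.2,fy=3,interpolation=cv2.INTER_CUBIC) for i in(a,b)]))
E
```

```text
t 8.80 pos [ 0.4568 -0.1979  0.1467] toolyaw 112.9 q6 -1.16 width 0.017 F [ 0.1  0.3 -1.8] n 2
[0.05, 0.02, 0.76, -0.02, 0.04, 0.02],[0.05, 0.02, 0.76, -0.02, 0.04, 0.02],
```

View pics/sd3.png

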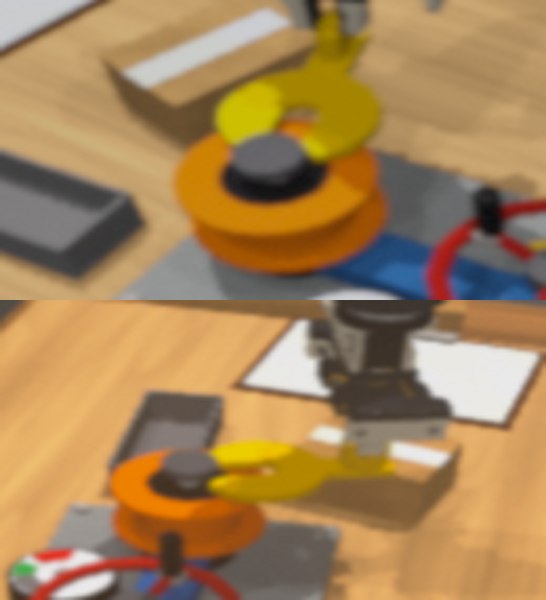

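carry_out(
  deltas=[
    [0.12, 0, 0, 0, 0.04, 0.02],
    [0.05, 0, 0, 0, 0, 0],
    [0, 0, 0, 0, 0, 0],
  ],
)

```text
t: 9.2
eef_pos: [0.4548, -0.1981, 0.1388]
ee_rot: [-0.285, 1.569, 0.114]
force: [0.3, 0.5, 0.0]
width: 0.0172
```

```bash
python3 - <<'E'
from h import *
plan([.5122,-.173,.143],113)
E
```

```text
t 9.20 pos [ 0.4548 -0.1981  0.1388] toolyaw 112.9 q6 -1.16 width 0.017 F [0.3 0.5 0. ] n 2
[-0.05, 0.01, 0.78, -0.02, 0.01, 0.0],[-0.05, 0.01, 0.78, -0.02, 0.01, 0.0],
```

carry_out(
  deltas=[
    [-0.06, 0, 0, 0, 0, 0],
    [0, 0, 0, 0, 0, 0],
  ],
)

```text
t: 9.4
eef_pos: [0.4545, -0.1983, 0.1414]
ee_rot: [-0.291, 1.57, 0.107]
force: [-0.9, 0.2, -1.3]
width: 0.0172
```

carry_out(
  deltas=[
    [0, 0, 0.5, 0, 0, 0],
    [0, 0, 0, 0, 0, 0],
  ],
)

```text
t: 9.6
eef_pos: [0.4736, -0.1905, 0.1419]
ee_rot: [-0.349, 1.569, 0.049]
force: [-0.2, 1.3, -2.2]
width: 0.0174
```

```bash
python3 - <<'E'
from h import *
plan([.5122,-.173,.142],113)
grab('scene','s4'); grab('side','d4')
a=cv2.imread('pics/s4.png')[130:230,140:270]; b=cv2.imread('pics/d4.png')[110:210,220:350]
cv2.imwrite('pics/sd4.png',np.vstack([cv2.resize(i,None,fx=4.2,fy=3,interpolation=cv2.INTER_CUBIC) for i in(a,b)]))
E
```

```text
t 9.60 pos [ 0.4736 -0.1905  0.1419] toolyaw 112.8 q6 -1.18 width 0.017 F [-0.2  1.3 -2.2] n 2
[-0.0, 0.01, 0.53, -0.03, 0.01, 0.0],[-0.0, 0.01, 0.53, -0.03, 0.01, 0.0],
```

View pics/sd4.png

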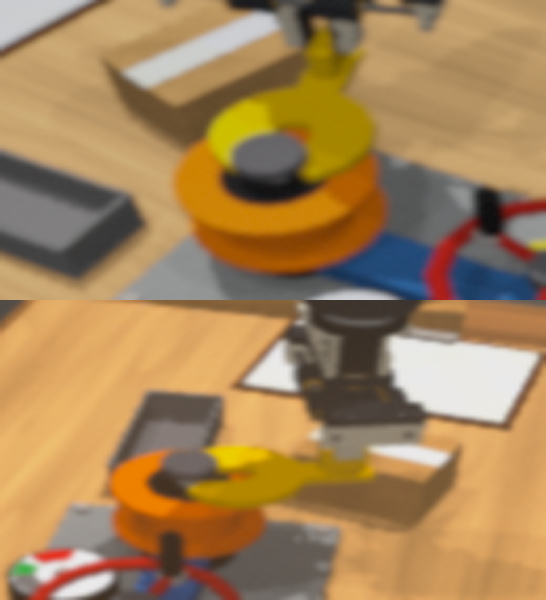

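Slot axis lines up with the spindle in both views. I keep sliding in.

carry_out(
  deltas=[
    [0, 0, 0.3, 0, 0, 0],
    [0, 0, 0.25, 0, 0, 0],
    [0, 0, 0, 0, 0, 0],
  ],
)

```text
t: 10.0
eef_pos: [0.4932, -0.1815, 0.1414]
ee_rot: [1.245, 1.57, 1.643]
force: [0.2, -0.9, -1.1]
width: 0.0174
```

```bash
python3 - <<'E'
from h import *
plan([.5122,-.173,.142],113)
E
```

```text
t 10.00 pos [ 0.4932 -0.1815  0.1414] toolyaw 112.8 q6 -1.19 width 0.017 F [ 0.2 -0.9 -1.1] n 1
[-0.01, 0.01, 0.52, -0.06, 0.0, -0.01],
```

carry_out(
  deltas=[
    [0, 0, 0.25, 0, 0, 0],
    [0, 0, 0.1, 0, 0, 0],
    [0, 0, 0, 0, 0, 0],
  ],
)

```text
t: 10.3
eef_pos: [0.5074, -0.1754, 0.1412]
ee_rot: [1.925, 1.57, 2.322]
force: [0.8, -0.0, -1.9]
width: 0.0174
```

```bash
python3 - <<'E'
from h import *
plan([.5122,-.173,.142],113)
grab('scene','s5'); grab('side','d5')
a=cv2.imread('pics/s5.png')[130:230,140:270]; b=cv2.imread('pics/d5.png')[110:210,220:350]
cv2.imwrite('pics/sd5.png',np.vstack([cv2.resize(i,None,fx=4.2,fy=3,interpolation=cv2.INTER_CUBIC) for i in(a,b)]))
E
```

```text
t 10.30 pos [ 0.5074 -0.1754  0.1412] toolyaw 112.8 q6 -1.20 width 0.017 F [ 0.8 -0.  -1.9] n 1
[-0.02, 0.01, 0.13, -0.06, -0.0, -0.01],
```

View pics/sd5.png

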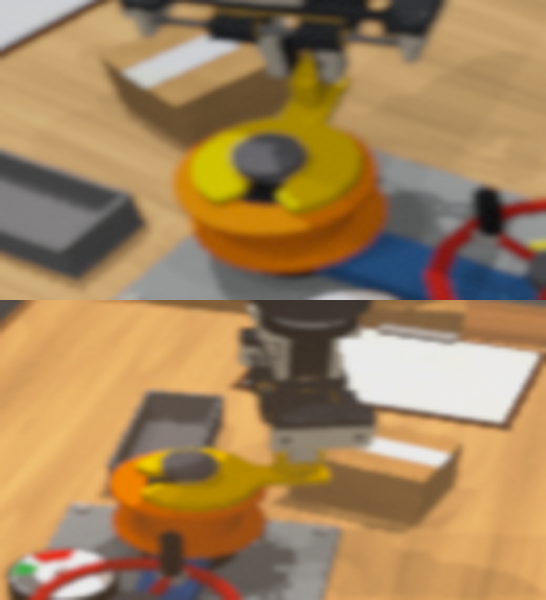

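carry_out(
  deltas=[
    [0, 0, 0.1, 0, 0, 0],
    [0, 0, 0.05, 0, 0, 0],
    [0, 0, 0, 0, 0, 0],
  ],
)

```text
t: 10.7
eef_pos: [0.5123, -0.1733, 0.1413]
ee_rot: [1.965, 1.57, 2.362]
force: [0.4, -0.1, -1.0]
width: 0.0176
```

carry_out(
  deltas=[
    [0, 0, 0.07, 0, 0, 0],
    [0, 0, 0, 0, 0, 0],
  ],
)

```text
t: 10.9
eef_pos: [0.5132, -0.1728, 0.141]
ee_rot: [2.748, 1.567, -3.138]
force: [-0.2, -0.5, -1.3]
width: 0.017
```

carry_out(
  deltas=[
    [0, 0, 0.06, 0, 0, 0],
    [0, 0, 0, 0, 0, 0],
  ],
)

```text
t: 11.1
eef_pos: [0.513, -0.1728, 0.1408]
ee_rot: [2.856, 1.562, -3.031]
force: [0.3, -0.0, -0.2]
width: 0.0177
```

carry_out(
  deltas=[
    [0, 0, 0.08, 0, 0, 0],
  ],
)

```text
t: 11.2
eef_pos: [0.5131, -0.1724, 0.1406]
ee_rot: [2.882, 1.557, -3.006]
force: [-14.8, -6.7, 6.8]
width: 0.0173
```

carry_out(
  deltas=[
    [0, 0, 0, 0, 0, 0],
    [0, 0, 0, 0, 0, 0],
  ],
)

```text
t: 11.4
eef_pos: [0.5128, -0.1728, 0.1407]
ee_rot: [2.905, 1.556, -2.984]
force: [-1.4, 0.2, -0.2]
width: 0.0172
```

```bash
python3 - <<'E'
from h import *
plan([.5122,-.173,.139],113)
grab('scene','s6'); grab('side','d6')
a=cv2.imread('pics/s6.png')[140:215,170:250]; b=cv2.imread('pics/d6.png')[130:205,235:315]
cv2.imwrite('pics/sd6.png',np.hstack([cv2.resize(i,None,fx=5,fy=5,interpolation=cv2.INTER_CUBIC) for i in(a,b)]))
E
```

```text
t 11.40 pos [ 0.5128 -0.1728  0.1407] toolyaw 112.6 q6 -1.22 width 0.017 F [-1.4  0.2 -0.2] n 1
[0.04, 0.0, -0.02, -0.09, -0.2, -0.05],
```

View pics/sd6.png

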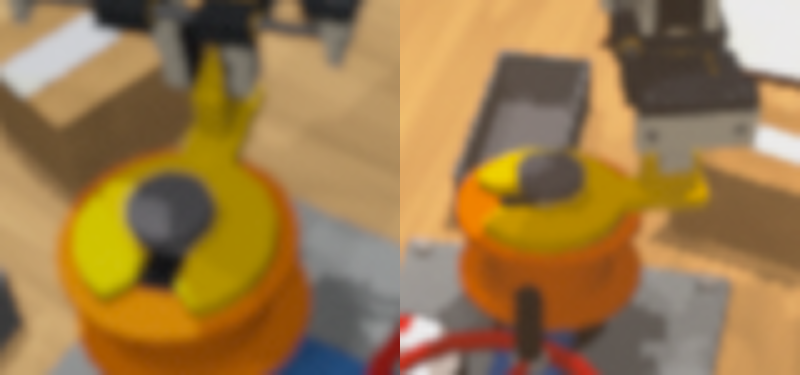

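Spindle contacts the slot bottom (about 16 N transient, motion blocked). I ease back 1 mm, level, lower and release.

carry_out(
  deltas=[
    [0.02, 0, -0.04, -0.09, -0.2, -0.05],
    [0.04, 0, 0, 0, 0, 0],
    [0, 0, 0, 0, 0, 0],
  ],
)

```text
t: 11.8
eef_pos: [0.5126, -0.1733, 0.1398]
ee_rot: [-0.451, 1.566, -0.048]
force: [-1.8, -1.0, 0.1]
width: 0.0172
```

carry_out(
  deltas=[
    [0.03, 0, 0, 0, 0, 0],
    [0, 0, 0, 0, 0, 0],
  ],
)

```text
t: 12.0
eef_pos: [0.5129, -0.1733, 0.1398]
ee_rot: [-0.474, 1.564, -0.071]
force: [-0.3, -0.1, 0.1]
width: 0.0173
```

```bash
python3 - <<'E'
from h import *
plan([.512,-.173,.139],113)
E
```

```text
t 12.00 pos [ 0.5129 -0.1733  0.1398] toolyaw 113.1 q6 -1.20 width 0.017 F [-0.3 -0.1  0.1] n 1
[0.02, 0.02, -0.02, 0.03, 0.08, 0.04],
```

carry_out(
  deltas=[
    [0, 0, 0, 0, 0, 0],
    [0, 0, 0, 0, 0, 0],
    [0, 0, 0, 0, 0, 0],
    [0, 0, 0, 0, 0, 0],
  ],
  hand=0.45,
)

```text
t: 12.4
eef_pos: [0.5142, -0.1727, 0.1396]
ee_rot: [-0.373, 1.561, 0.031]
force: [-0.1, 0.6, -0.0]
width: 0.0438
```

carry_out(
  deltas=[
    [-0.4, 0, 0, 0, 0, 0],
    [-0.8, 0, 0, 0, 0, 0],
    [-0.9, 0, 0, 0, 0, 0],
    [-0.9, 0, 0, 0, 0, 0],
    [0, 0, 0, 0, 0, 0],
  ],
)

```text
t: 12.9
eef_pos: [0.5125, -0.1727, 0.2621]
ee_rot: [-0.365, 1.565, 0.039]
force: [-0.6, -0.3, 0.6]
width: 0.0483
```

```bash
python3 - <<'E'
from h import *
plan([.512,-.173,.139],113)
grab('scene','s7'); grab('side','d7')
a=cv2.imread('pics/s7.png')[140:215,170:250]; b=cv2.imread('pics/d7.png')[130:205,235:315]
cv2.imwrite('pics/sd7.png',np.hstack([cv2.resize(i,None,fx=5,fy=5,interpolation=cv2.INTER_CUBIC) for i in(a,b)]))
E
```

```text
t 12.90 pos [ 0.5125 -0.1727  0.2621] toolyaw 113.2 q6 -1.20 width 0.048 F [-0.6 -0.3  0.6] n 4
[0.77, 0.0, -0.01, 0.01, 0.02, 0.01],[0.77, 0.0, -0.01, 0.01, 0.02, 0.01],[0.77, 0.0, -0.01, 0.01, 0.02, 0.01],[0.77, -0.0, -0.0, 0.01, 0.02, 0.01],
```

View pics/sd7.png

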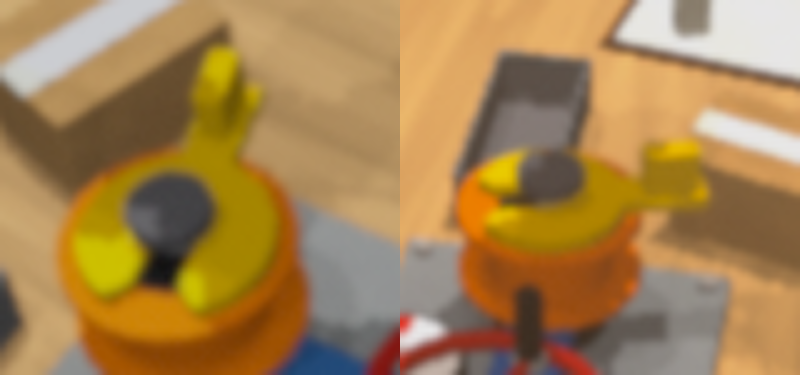

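View pics/s7.png

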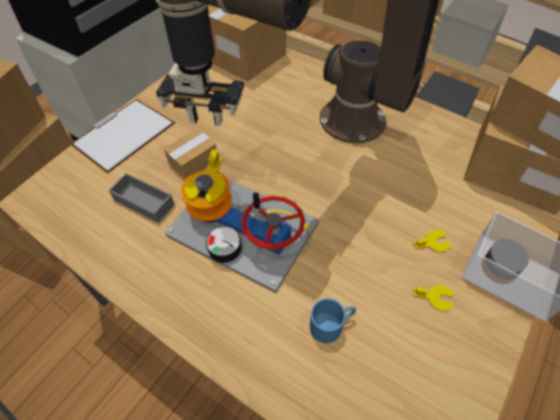

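Clip is seated and released: spindle at slot bottom, lying flat in both views. Next is the crank.

```bash
python3 - <<'E'
from h import *
print(onz(load('s1'),120+570/4.2,140+228/4.2,.172),onz(load('d1'),200+256/4.2,120+289/4.2,.172))
plan([.558,.0085,.24],113)
E
```

```text
[0.56217961 0.01102732 0.172     ] [0.55818532 0.00720056 0.172     ]
t 13.00 pos [ 0.5104 -0.172   0.2576] toolyaw 113.1 q6 -1.20 width 0.048 F [ 0.1  0.4 -0.7] n 5
[0.09, 0.74, 0.57, 0.01, 0.0, -0.01],[0.09, 0.74, 0.57, 0.01, 0.0, -0.01],[0.09, 0.74, 0.57, 0.01, 0.0, -0.01],[0.09, 0.74, 0.57, 0.01, 0.0, -0.01],[0.09, 0.74, 0.57, 0.01, 0.0, -0.01],
```

carry_out(
  deltas=[
    [0, 0.78, 0.6, 0, 0, 0],
    [0, 0.78, 0.6, 0, 0, 0],
    [0, 0.78, 0.6, 0, 0, 0],
    [0, 0.78, 0.6, 0, 0, 0],
    [0, 0.75, 0.57, 0, 0, 0],
  ],
  hand=0.2,
)

```text
t: 13.5
eef_pos: [0.5567, 0.0191, 0.2511]
ee_rot: [2.619, 1.561, 3.014]
force: [0.9, -0.4, 0.5]
width: 0.0701
```

carry_out(
  deltas=[
    [0, 0, 0, 0, 0, 0],
    [0, 0, 0, 0, 0, 0],
  ],
)

```text
t: 13.7
eef_pos: [0.5564, 0.0233, 0.2474]
ee_rot: [2.725, 1.556, 3.125]
force: [-0.3, -0.2, -0.7]
width: 0.0703
```

```bash
python3 - <<'E'
from h import *
plan([.559,.009,.19],113)
f=grab('wrist','w4'); print(proj(f,[.559,.009,.172]))
E
```

```text
t 13.70 pos [0.5564 0.0233 0.2474] toolyaw 112.9 q6 -1.56 width 0.070 F [-0.3 -0.2 -0.7] n 2
[0.72, -0.18, -0.03, -0.01, -0.1, -0.04],[0.72, -0.18, -0.03, -0.01, -0.1, -0.04],
[258.55477639 204.65089973]
```

View pics/w4.png

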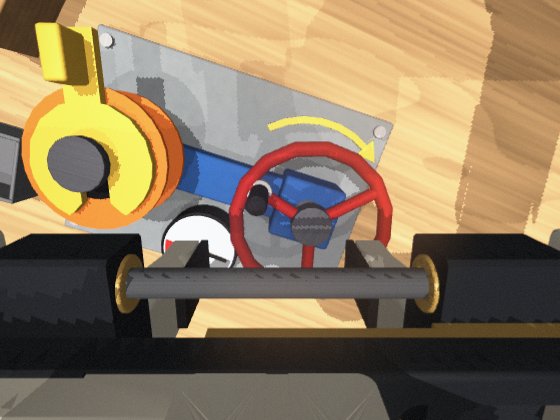

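Good view: peg top at (258,202), hub cap (312,225), clip seated round the head (77,163).

```bash
python3 - <<'E'
from h import *
from scipy.optimize import least_squares
f=load('w4'); print(onz(f,258,202,.172), onz(f,312.5,224,.125))
hsv=cv2.cvtColor(f['pixels'],cv2.COLOR_RGB2HSV); h,s,v=[hsv[...,i].astype(int) for i in range(3)]
m=(((h<6)|(h>174))&(s>150)&(v>60)).astype(np.uint8); m[265:]=0; m[:,:225]=0
c=max(cv2.findContours(m,0,cv2.CHAIN_APPROX_NONE)[0],key=len)[:,0]
P=np.array([onz(f,*q,.115)[:2] for q in c if q[1]<262])
q=least_squares(lambda x:np.hypot(*(P-x[:2]).T)-.075,P.mean(0),loss='soft_l1',f_scale=.0015); print(q.x,np.median(abs(q.fun)))
a=cv2.resize(cv2.imread('pics/w4.png')[120:280,200:420],None,fx=3.4,fy=3.4,interpolation=cv2.INTER_CUBIC)
cv2.imwrite('pics/c6.png',a)
E
```

```text
[0.557137   0.00776105 0.172     ] [0.56851999 0.06680002 0.125     ]
[0.5760662  0.06385246] 0.007441627128315392
```

View pics/c6.png

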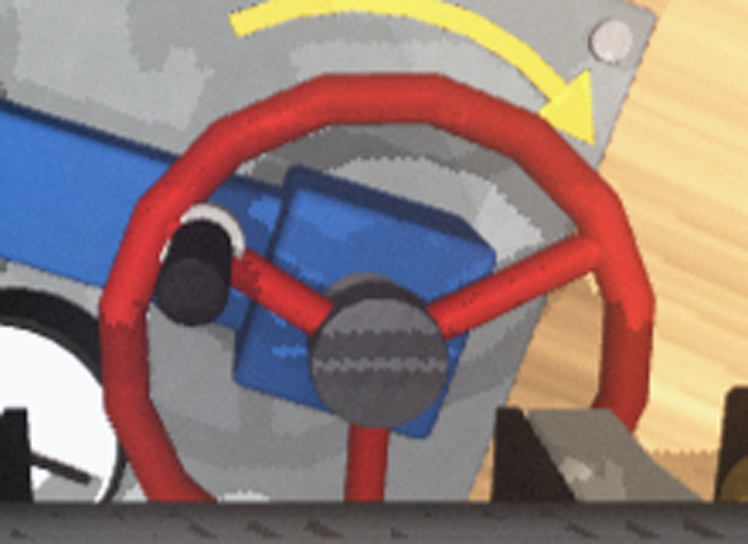

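```bash
python3 - <<'E'
from h import *
f=load('w4'); print(onz(f,255.9,205.3,.172), [onz(f,311.5,226.5,z) for z in (.125,.135)])
a=lambda x,y,z:onz(f,200+x/3.4,120+y/3.4,z)
# rim inner/outer centreline: left (128,320), right(628,320), top (380,97)
L,Rr,T=a(125,340,.115),a(628,330,.115),a(385,97,.115); print(L,Rr,T)
A=np.array([L,Rr,T])[:,:2]; M=2*(A[1:]-A[0]); b=(A[1:]**2).sum(1)-(A[0]**2).sum(); c=np.linalg.solve(M,b); print('hub',c,np.hypot(*(A[0]-c)))
E
```

```text
[0.56032967 0.00723232 0.172     ] [array([0.57120796, 0.06695734, 0.125     ]), array([0.56866953, 0.06461955, 0.135     ])]
[ 0.59641353 -0.00210548  0.115     ] [0.53650108 0.13241366 0.115     ] [0.50281156 0.03888502 0.115     ]
hub [0.57097237 0.06716502] 0.07379467870346738
```

carry_out(
  deltas=[
    [0.3, -0.3, 0, 0, -0.1, -0.04],
    [0.6, -0.15, 0, 0, -0.1, -0.04],
    [0.3, 0, 0, 0, 0, 0],
    [0, 0, 0, 0, 0, 0],
  ],
)

```text
t: 14.15
eef_pos: [0.5618, 0.0026, 0.1966]
ee_rot: [2.736, 1.57, 3.131]
force: [0.5, -0.3, 0.6]
width: 0.0699
```

```bash
python3 - <<'E'
from h import *
plan([.560,.0075,.136],113)
E
```

```text
t 14.15 pos [0.5618 0.0026 0.1966] toolyaw 112.7 q6 -1.53 width 0.070 F [ 0.5 -0.3  0.6] n 2
[0.76, 0.06, 0.0, -0.04, -0.01, -0.0],[0.76, 0.06, 0.0, -0.04, -0.01, -0.0],
```

carry_out(
  deltas=[
    [0.7, 0.06, 0, -0.04, 0, 0],
    [0.7, 0.06, 0, -0.04, 0, 0],
    [0, 0, 0, 0, 0, 0],
  ],
)

```text
t: 14.45
eef_pos: [0.561, 0.0059, 0.1418]
ee_rot: [-0.356, 1.569, 0.044]
force: [0.1, -0.6, 0.2]
width: 0.07
```

```bash
python3 - <<'E'
from h import *
plan([.560,.0075,.136],113)
E
```

```text
t 14.45 pos [0.561  0.0059 0.1418] toolyaw 112.9 q6 -1.53 width 0.070 F [ 0.1 -0.6  0.2] n 1
[0.14, 0.05, -0.01, -0.03, 0.02, 0.01],
```

carry_out(
  deltas=[
    [0.1, 0.05, 0, 0, 0, 0],
    [0, 0, 0, 0, 0, 0],
    [0, 0, 0, 0, 0, 0],
    [0, 0, 0, 0, 0, 0],
    [0, 0, 0, 0, 0, 0],
  ],
  hand=1,
  newtons=25,
)

```text
t: 14.95
eef_pos: [0.5633, 0.008, 0.1435]
ee_rot: [-0.302, 1.562, 0.098]
force: [-0.6, -0.5, -0.8]
width: 0.0358
```

```bash
cat > wind.py <<'E'
from h import *
import sys
hub=np.array([float(sys.argv[1]),float(sys.argv[2])]); stp=float(sys.argv[3]); n=int(sys.argv[4]); g=float(sys.argv[5]) if len(sys.argv)>5 else 1.08
s=arm.get_state(); M=R.from_euler('xyz',s['ee_rot']).as_matrix(); p=np.array(s['eef_pos'])
d=p[:2]-hub; a=np.degrees(np.arctan2(d[1],d[0])); print('t %.2f pos %s ang %.1f r %.4f w %.4f F %s Mom %s'%(s['t'],p.round(4),a,np.hypot(*d),s['width'],np.round(s['force'],1),np.round(s['moment'],2)))
X=np.array([0,0,-1.]); yw=np.arctan2(M[1,1],M[0,1]); Y=np.array([np.cos(np.radians(113)),np.sin(np.radians(113)),0]); T=np.c_[X,Y,np.cross(X,Y)]
print('rot',np.round(R.from_matrix(M.T@T).as_rotvec(degrees=True)/4,2),'z err/.04',round((p[2]-.139)/.04,2))
prev=p.copy(); rows=[]
for i in range(1,n+1):
    b=np.radians(a-stp*i); t=np.r_[hub+.06*np.array([np.cos(b),np.sin(b)]),p[2]]
    rows.append((np.round(M.T@(t-prev)/.04*g,2)).tolist()); prev=t
print(rows)
E
python3 wind.py .571 .067 15 5
```

```text
t 14.95 pos [0.5633 0.008  0.1435] ang -97.5 r 0.0595 w 0.0358 F [-0.6 -0.5 -0.8] Mom [ 0.03  0.03 -0.03]
rot [-0.02  0.12  0.04] z err/.04 0.11
[[-0.0, 0.25, -0.34], [-0.0, 0.34, -0.26], [-0.0, 0.39, -0.16], [-0.0, 0.42, -0.05], [-0.0, 0.42, 0.06]]
```

carry_out(
  deltas=[
    [0.05, 0.02, -0.07, 0, 0.12, 0.04],
    [0, 0, 0, 0, 0, 0],
    [0, 0, 0, 0, 0, 0],
    [0, 0, 0, 0, 0, 0],
    [0, 0, 0, 0, 0, 0],
  ],
)

```text
t: 15.45
eef_pos: [0.5607, 0.0074, 0.1423]
ee_rot: [-0.25, 1.57, 0.15]
force: [-0.3, 0.5, 0.5]
width: 0.0166
```

```bash
python3 wind.py .571 .067 12 5; python3 - <<'E'
from h import *
f=grab('scene','s8'); a=cv2.resize(cv2.imread('pics/s8.png')[160:280,160:320],None,fx=4.6,fy=4.6,interpolation=cv2.INTER_CUBIC); cv2.imwrite('pics/s8c.png',a)
E
```

```text
t 15.45 pos [0.5607 0.0074 0.1423] ang -99.8 r 0.0605 w 0.0166 F [-0.3  0.5  0.5] Mom [-0.14  0.02 -0.03]
rot [-0.02  0.01  0.  ] z err/.04 0.08
[[-0.0, 0.22, -0.26], [-0.0, 0.26, -0.21], [-0.0, 0.3, -0.16], [-0.0, 0.33, -0.09], [-0.0, 0.34, -0.02]]
```

View pics/s8c.png

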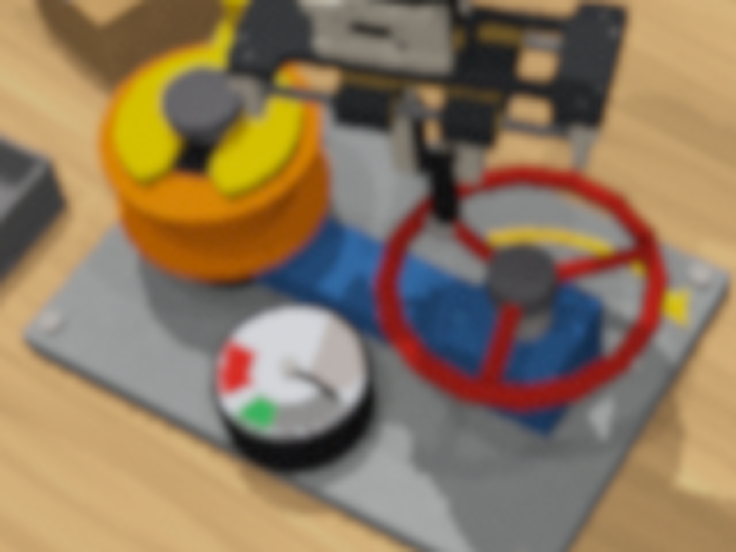

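Peg is held (16.6 mm opening) and the gauge is clearly visible. Winding clockwise.

carry_out(
  deltas=[
    [0, 0.22, -0.26, 0, 0, 0],
    [0, 0.26, -0.21, 0, 0, 0],
    [0, 0.3, -0.16, 0, 0, 0],
    [0, 0.33, -0.09, 0, 0, 0],
    [0, 0.34, -0.02, 0, 0, 0],
  ],
)

```text
t: 16.0
eef_pos: [0.5096, 0.038, 0.142]
ee_rot: [-2.108, 1.553, -1.713]
force: [1.8, -11.9, 2.2]
width: 0.0164
```

```bash
python3 wind.py .571 .067 15 5
```

```text
t 16.00 pos [0.5096 0.038  0.142 ] ang -154.7 r 0.0679 w 0.0164 F [  1.8 -11.9   2.2] Mom [-4.28 -0.34 -0.32]
rot [-0.08 -0.13  0.22] z err/.04 0.07
[[-0.01, 0.43, 0.25], [-0.01, 0.4, 0.14], [-0.01, 0.35, 0.24], [-0.01, 0.27, 0.32], [-0.01, 0.18, 0.38]]
```

```bash
cat > look.py <<'E'
from h import *
import sys
n=sys.argv[1]
f=grab('scene','s'+n); a=cv2.resize(cv2.imread(f'pics/s{n}.png')[150:280,160:320],None,fx=4.6,fy=4.6,interpolation=cv2.INTER_CUBIC); cv2.imwrite(f'pics/s{n}c.png',a)
if len(sys.argv)>2: 
    f=grab('side','d'+n); a=cv2.resize(cv2.imread(f'pics/d{n}.png')[140:270,200:330],None,fx=4.6,fy=4.6,interpolation=cv2.INTER_CUBIC); cv2.imwrite(f'pics/d{n}c.png',a)
E
python3 look.py 9 d
```

```text
(no output)
```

View pics/s9c.png

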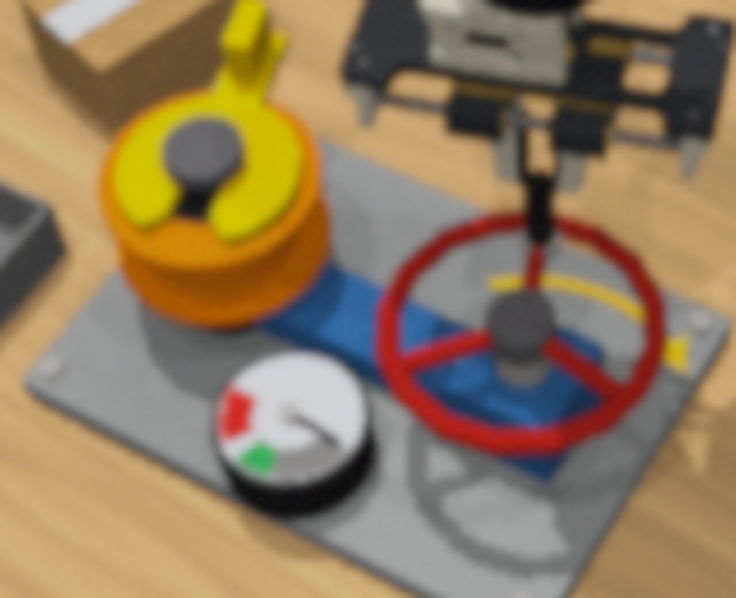

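View pics/d9c.png

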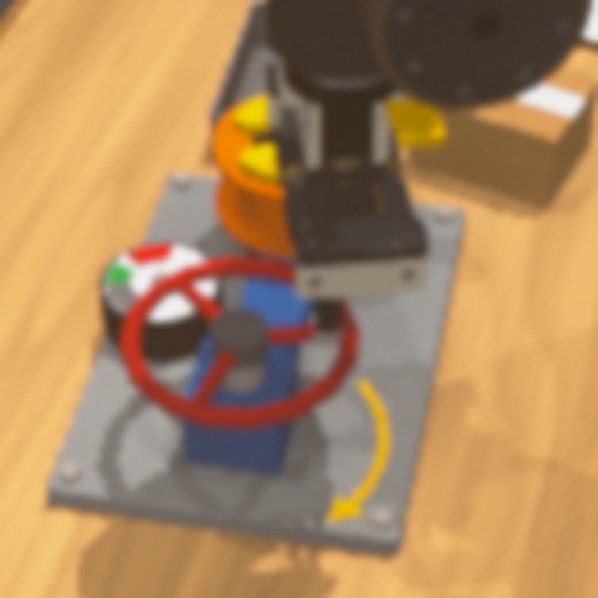

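The wheel turned about 54° but the tool ran about 8 mm outside the peg's circle. I open slightly, recentre and regrip.

carry_out(
  deltas=[
    [0, 0, 0, 0, 0, 0],
    [0, 0, 0.1, 0, -0.13, 0.2],
    [0.05, 0, 0.1, 0, 0, 0],
    [0, 0, 0, 0, 0, 0],
  ],
  hand=0.65,
)

```text
t: 16.5
eef_pos: [0.5164, 0.043, 0.1399]
ee_rot: [1.018, 1.569, 1.415]
force: [0.5, -0.6, 0.5]
width: 0.0303
```

```bash
python3 wind.py .571 .067 12 3;
```

```text
t 16.50 pos [0.5164 0.043  0.1399] ang -156.3 r 0.0596 w 0.0303 F [ 0.5 -0.6  0.5] Mom [-0.06  0.04  0.02]
rot [-0.07  0.02 -0.03] z err/.04 0.02
[[0.0, 0.34, 0.02], [0.0, 0.32, 0.1], [0.0, 0.3, 0.16]]
```

carry_out(
  deltas=[
    [0, 0, 0, 0, 0, 0],
    [0, 0, 0, 0, 0, 0],
    [0, 0, 0, 0, 0, 0],
  ],
  hand=1,
  newtons=45,
)

```text
t: 16.8
eef_pos: [0.5168, 0.043, 0.1395]
ee_rot: [1.204, 1.569, 1.601]
force: [0.2, -0.6, 0.5]
width: 0.0162
```

carry_out(
  deltas=[
    [0, 0.33, 0.04, 0, 0, 0],
    [0, 0.31, 0.13, 0, 0, 0],
    [0, 0.26, 0.22, 0, 0, 0],
  ],
)

```text
t: 17.1
eef_pos: [0.5111, 0.0723, 0.1391]
ee_rot: [-2.698, 1.551, -2.306]
force: [-7.2, -14.1, 10.2]
width: 0.0164
```

```bash
python3 wind.py .571 .067 12 4;
```

```text
t 17.10 pos [0.5111 0.0723 0.1391] ang 175.0 r 0.0602 w 0.0164 F [ -7.2 -14.1  10.2] Mom [-5.15  2.49 -0.48]
rot [-0.14 -0.25  0.12] z err/.04 0.0
[[-0.01, 0.28, 0.19], [-0.01, 0.24, 0.24], [-0.01, 0.18, 0.29], [-0.01, 0.12, 0.32]]
```

carry_out(
  deltas=[
    [0, 0.28, 0.21, -0.05, -0.1, 0.05],
    [0, 0.24, 0.26, -0.05, -0.1, 0.05],
    [0, 0.17, 0.31, 0, 0, 0],
    [0, 0.1, 0.34, 0, 0, 0],
  ],
)

```text
t: 17.5
eef_pos: [0.529, 0.1074, 0.1385]
ee_rot: [-2.8, 1.538, -2.407]
force: [-20.7, 3.5, 20.3]
width: 0.0162
```

```bash
python3 wind.py .571 .067 12 4; python3 look.py 10
```

```text
t 17.50 pos [0.529  0.1074 0.1385] ang 136.1 r 0.0583 w 0.0162 F [-20.7   3.5  20.3] Mom [ 1.56  7.95 -0.48]
rot [-0.12 -0.44  0.15] z err/.04 -0.01
[[-0.01, 0.14, 0.3], [-0.01, 0.03, 0.34], [-0.01, -0.04, 0.34], [-0.01, -0.11, 0.32]]
```

View pics/s10c.png

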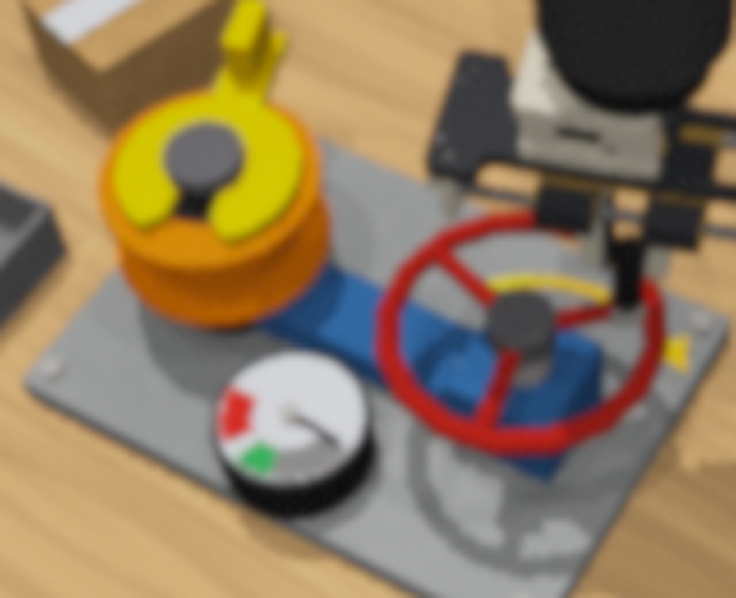

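carry_out(
  deltas=[
    [0, 0.13, 0.3, -0.05, -0.3, 0.1],
    [0, 0.02, 0.35, -0.05, -0.2, 0.05],
    [0, -0.06, 0.35, 0, -0.1, 0],
  ],
)

```text
t: 17.85
eef_pos: [0.5558, 0.1247, 0.1381]
ee_rot: [2.82, 1.565, -3.066]
force: [-18.9, 14.1, 12.8]
width: 0.0163
```

```bash
python3 wind.py .571 .067 12 4; python3 look.py 11
```

```text
t 17.85 pos [0.5558 0.1247 0.1381] ang 104.8 r 0.0597 w 0.0163 F [-18.9  14.1  12.8] Mom [ 5.5   7.33 -0.5 ]
rot [-0.06 -0.08 -0.03] z err/.04 -0.02
[[-0.0, -0.07, 0.33], [-0.0, -0.15, 0.3], [-0.0, -0.21, 0.27], [-0.0, -0.26, 0.22]]
```

View pics/s11c.png

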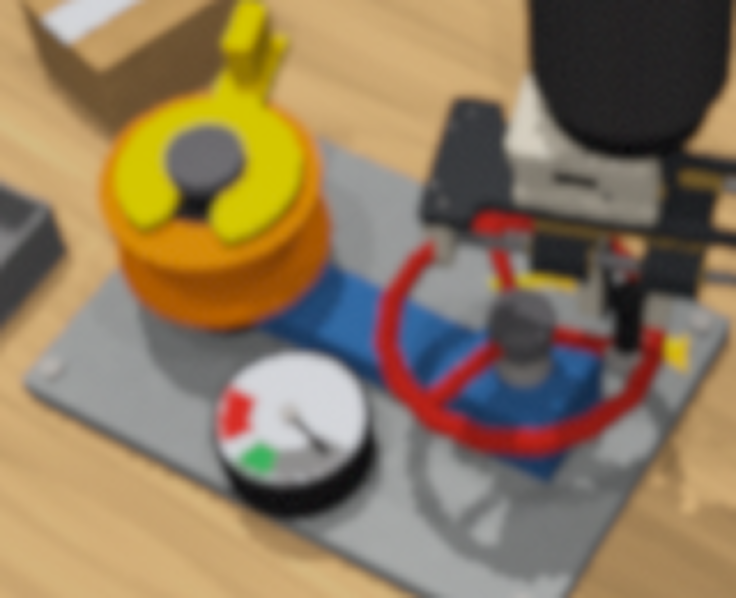

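```bash
cat > ndl.py <<'E'
from h import *
import sys
# needle tip given in crop coords; bands too
def ang(n,x,y):
    f=load('s'+n); c=np.array([.581+.085*np.cos(.0925),-.0365+.085*np.sin(.0925)])
    P=onz(f,160+x/4.6,150+y/4.6,.066); 
    return P
n=sys.argv[1]; tx,ty,px,py=map(float,sys.argv[2:6])
t=ang(n,tx,ty);p=ang(n,px,py); d=t-p; a=np.arctan2(d[1],d[0]); print('len',np.hypot(d[0],d[1]),'needle',1.5-(a-.0925), 'pivot',p)
E
python3 ndl.py 10 337 442 288 412; python3 ndl.py 11 328 451 288 412; echo band; python3 ndl.py 11 260 457 288 412;  python3 ndl.py 11 237 415 288 412
```

```text
len 0.035349598871116966 needle 0.020829383612125163 pivot [ 0.66748909 -0.02691825  0.066     ]
len 0.035574882851785714 needle 0.23093281016177025 pivot [ 0.66748909 -0.02691825  0.066     ]
band
len 0.03226469490242339 needle 1.415866832299968 pivot [ 0.66748909 -0.02691825  0.066     ]
len 0.028933071001746902 needle 2.5003235492600675 pivot [ 0.66748909 -0.02691825  0.066     ]
```

Needle has just left zero (about 0.23 rad). It needs about 2.1 rad (120°) more wheel.

carry_out(
  deltas=[
    [0, -0.09, 0.33, 0, -0.05, 0],
    [0, -0.17, 0.3, 0, -0.05, 0],
    [0, -0.23, 0.26, 0, 0, 0],
    [0, -0.28, 0.2, 0, 0, 0],
  ],
)

```text
t: 18.3
eef_pos: [0.6022, 0.127, 0.1381]
ee_rot: [1.515, 1.549, 1.912]
force: [-4.6, 21.7, 1.8]
width: 0.0154
```

```bash
python3 wind.py .571 .067 12 4; python3 look.py 12
```

```text
t 18.30 pos [0.6022 0.127  0.1381] ang 62.5 r 0.0677 w 0.0154 F [-4.6 21.7  1.8] Mom [ 7.56  1.86 -0.4 ]
rot [-0.07  0.02 -0.32] z err/.04 -0.02
[[-0.01, -0.41, 0.03], [-0.01, -0.31, 0.13], [-0.01, -0.33, 0.06], [-0.01, -0.34, -0.01]]
```

View pics/s12c.png

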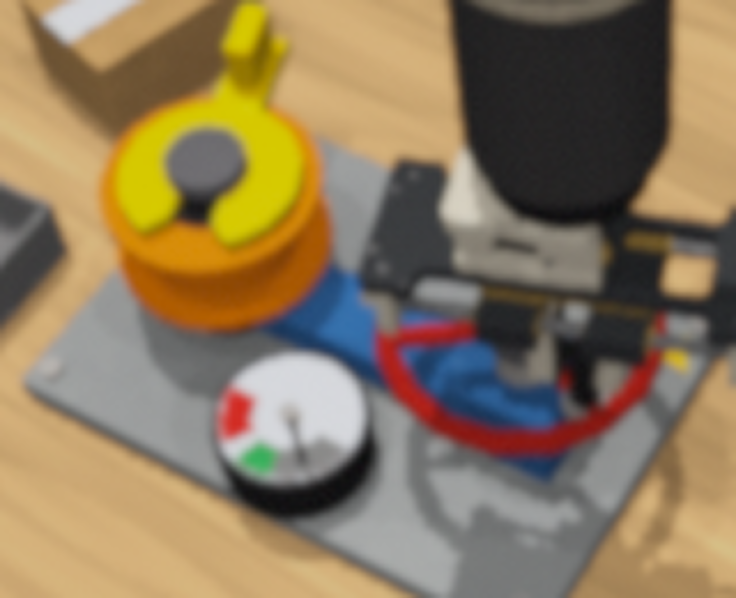

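```bash
python3 ndl.py 12 304 465 288 412; python3 - <<'E'
from h import *
f=load('s12'); print(onz(f,160+580/4.6,150+345/4.6,.165))
E
```

```text
len 0.036644171269962666 needle 0.6647074306400328 pivot [ 0.66748909 -0.02691825  0.066     ]
[0.59241417 0.12252368 0.165     ]
```

carry_out(
  deltas=[
    [0, 0, 0, 0, 0, 0],
    [0, 0, -0.1, 0, 0, -0.3],
    [0, -0.03, -0.08, 0, 0, 0],
    [0, 0, 0, 0, 0, 0],
  ],
  hand=0.65,
)

```text
t: 18.75
eef_pos: [0.5973, 0.1233, 0.1375]
ee_rot: [-0.66, 1.568, -0.263]
force: [-0.1, -1.1, 0.3]
width: 0.0302
```

```bash
python3 wind.py .571 .067 12 3; python3 look.py 13 d
```

```text
t 18.75 pos [0.5973 0.1233 0.1375] ang 65.0 r 0.0621 w 0.0302 F [-0.1 -1.1  0.3] Mom [ 0.02 -0.01 -0.01]
rot [-0.06  0.03  0.02] z err/.04 -0.04
[[0.0, -0.31, 0.16], [0.0, -0.31, 0.14], [0.0, -0.33, 0.07]]
```

View pics/s13c.png

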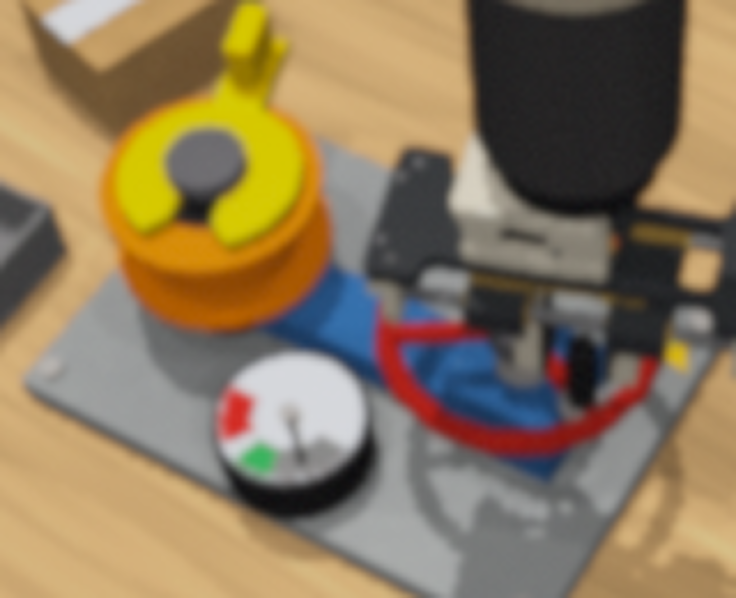

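View pics/d13c.png

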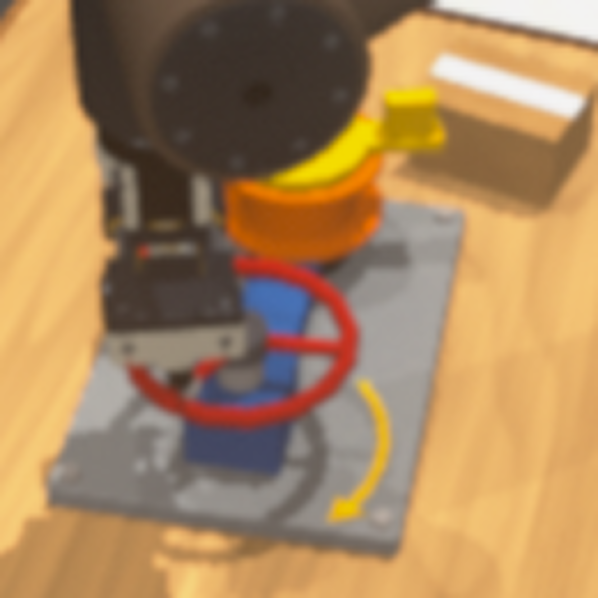

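```bash
python3 - <<'E'
from h import *
f=load('s13')
for z,y in((.172,345),(.122,400)): print(z,onz(f,160+580/4.6,150+y/4.6,z))
p=arm.get_state()['eef_pos']; q=proj(f,[*p[:2],.172]); print(q,(q-[160,150])*4.6); q=proj(f,[*(np.array([.571,.067])+.06*np.array([np.cos(1.1),np.sin(1.1)])),.172]);print((q-[160,150])*4.6)
E
```

```text
0.172 [0.5962897  0.12519675 0.172     ]
0.122 [0.59780444 0.12583585 0.122     ]
[285.13672129 225.07982233] [575.62891793 345.3671827 ]
[570.24008063 343.33216041]
```

carry_out(
  deltas=[
    [0, 0, 0, 0, 0, 0],
    [0, 0, 0, 0, 0, 0],
    [0, 0, 0, 0, 0, 0],
  ],
  hand=1,
  newtons=45,
)

```text
t: 19.15
eef_pos: [0.5976, 0.1235, 0.1378]
ee_rot: [-0.212, 1.568, 0.184]
force: [-1.4, 2.0, -0.4]
width: 0.0166
```

carry_out(
  deltas=[
    [0, -0.3, 0.18, 0, 0, 0],
    [0, -0.31, 0.12, 0, 0, 0],
    [0, -0.33, 0.03, 0, 0, 0],
  ],
)

```text
t: 19.45
eef_pos: [0.6253, 0.1073, 0.1377]
ee_rot: [0.814, 1.549, 1.211]
force: [-0.3, 22.1, -1.6]
width: 0.0162
```

```bash
python3 wind.py .571 .067 10 3; python3 look.py 14
```

```text
t 19.45 pos [0.6253 0.1073 0.1377] ang 36.6 r 0.0676 w 0.0162 F [-0.3 22.1 -1.6] Mom [ 7.96  0.06 -0.54]
rot [-0.07  0.22 -0.23] z err/.04 -0.03
[[-0.01, -0.33, -0.15], [-0.0, -0.28, -0.01], [-0.01, -0.28, -0.05]]
```

View pics/s14c.png

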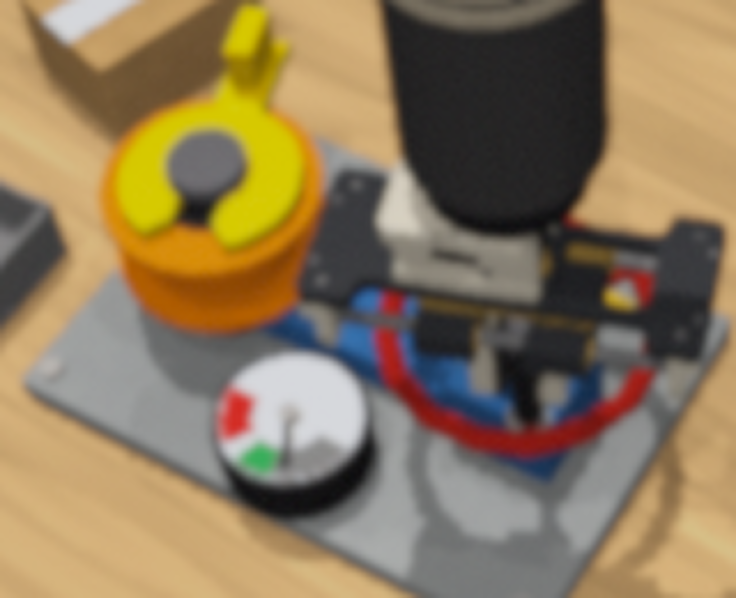

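```bash
python3 ndl.py 14 286 466 289 412
```

```text
len 0.03529916890725396 needle 0.9575978364322905 pivot [ 0.66717074 -0.02644646  0.066     ]
```

carry_out(
  deltas=[
    [0, -0.28, -0.12, 0, 0.1, -0.1],
    [0, -0.26, -0.1, 0, 0.1, -0.1],
  ],
)

```text
t: 19.7
eef_pos: [0.6349, 0.0961, 0.1379]
ee_rot: [0.475, 1.542, 0.871]
force: [3.1, 19.4, -4.3]
width: 0.0159
```

```bash
python3 wind.py .571 .067 10 3; python3 look.py 15
```

```text
t 19.70 pos [0.6349 0.0961 0.1379] ang 24.5 r 0.0702 w 0.0159 F [ 3.1 19.4 -4.3] Mom [ 7.34 -1.23 -0.53]
rot [-0.07  0.37 -0.19] z err/.04 -0.03
[[-0.01, -0.29, -0.29], [-0.01, -0.27, -0.06], [-0.01, -0.26, -0.11]]
```

View pics/s15c.png

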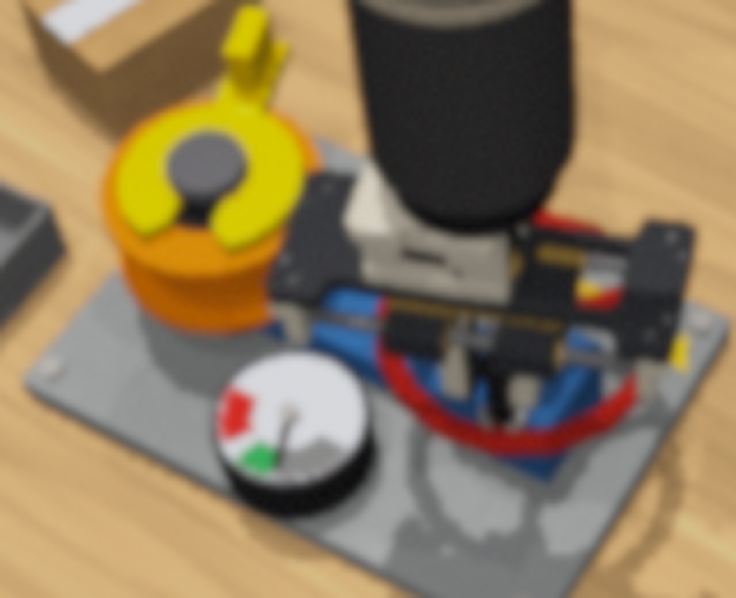

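carry_out(
  deltas=[
    [0, 0, 0, 0, 0, 0],
    [0, 0, -0.13, 0, 0.3, -0.2],
    [0, 0, -0.13, 0, 0.1, 0],
    [0, 0, 0, 0, 0, 0],
  ],
  hand=0.65,
)

```text
t: 20.15
eef_pos: [0.6258, 0.0915, 0.1373]
ee_rot: [-2.523, 1.566, -2.127]
force: [-0.2, -0.2, 0.4]
width: 0.0305
```

```bash
python3 ndl.py 15 280 465 289 412; python3 wind.py .571 .067 10 3
```

```text
len 0.034687091054914194 needle 1.0552065415008223 pivot [ 0.66717074 -0.02644646  0.066     ]
t 20.15 pos [0.6258 0.0915 0.1373] ang 24.1 r 0.0601 w 0.0305 F [-0.2 -0.2  0.4] Mom [-0.02 -0.05 -0.03]
rot [-0.07 -0.06  0.04] z err/.04 -0.04
[[0.0, -0.28, -0.02], [0.0, -0.27, -0.07], [0.0, -0.26, -0.11]]
```

carry_out(
  deltas=[
    [0, 0, 0, 0, 0, 0],
    [0, 0, 0, 0, 0, 0],
    [0, 0, 0, 0, 0, 0],
  ],
  hand=1,
)

```text
t: 20.45
eef_pos: [0.6253, 0.0909, 0.1374]
ee_rot: [-2.581, 1.565, -2.185]
force: [-0.8, 2.2, -0.4]
width: 0.0164
```

carry_out(
  deltas=[
    [0, -0.28, -0.05, 0, 0, 0],
    [0, -0.27, -0.12, 0, 0.05, 0],
  ],
)

```text
t: 20.65
eef_pos: [0.6312, 0.0768, 0.1374]
ee_rot: [0.82, 1.563, 1.216]
force: [3.4, 19.7, -5.6]
width: 0.0166
```

```bash
python3 wind.py .571 .067 10 3; python3 look.py 16
```

```text
t 20.65 pos [0.6312 0.0768 0.1374] ang 9.3 r 0.0610 w 0.0166 F [ 3.4 19.7 -5.6] Mom [ 7.02 -1.16 -0.51]
rot [-0.07  0.08 -0.09] z err/.04 -0.04
[[-0.0, -0.26, -0.11], [-0.0, -0.25, -0.13], [-0.0, -0.22, -0.18]]
```

View pics/s16c.png

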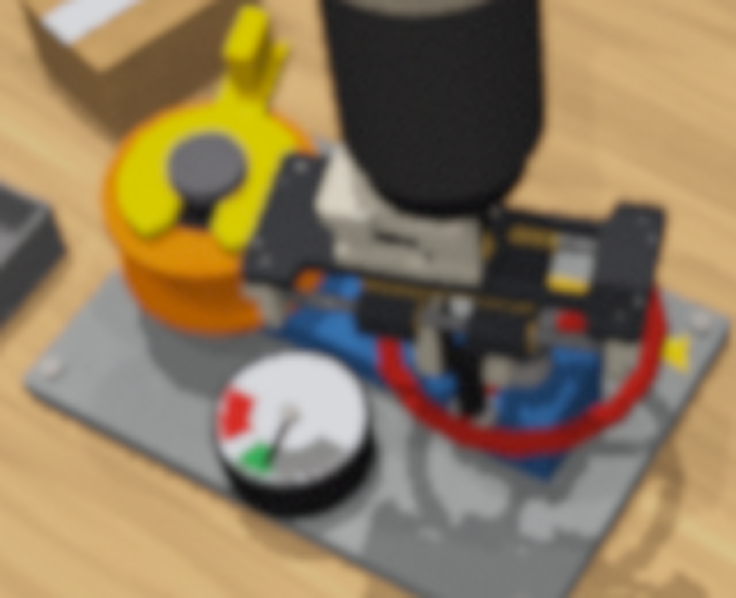

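carry_out(
  deltas=[
    [0, -0.28, -0.16, 0, 0.05, -0.05],
    [0, -0.25, -0.22, 0, 0.05, 0],
  ],
)

```text
t: 20.9
eef_pos: [0.6321, 0.0606, 0.1373]
ee_rot: [0.563, 1.55, 0.96]
force: [7.3, 18.4, -7.0]
width: 0.0162
```

```bash
python3 wind.py .571 .067 10 3; python3 look.py 17;python3 ndl.py 16 271 463 289 412
```

```text
t 20.90 pos [0.6321 0.0606 0.1373] ang -6.0 r 0.0615 w 0.0162 F [ 7.3 18.4 -7. ] Mom [ 6.81 -2.64 -0.53]
rot [-0.06  0.25 -0.15] z err/.04 -0.04
[[-0.01, -0.22, -0.19], [-0.01, -0.2, -0.2], [-0.01, -0.17, -0.23]]
len 0.03410298504375212 needle 1.2087280679758958 pivot [ 0.66717074 -0.02644646  0.066     ]
```

View pics/s17c.png

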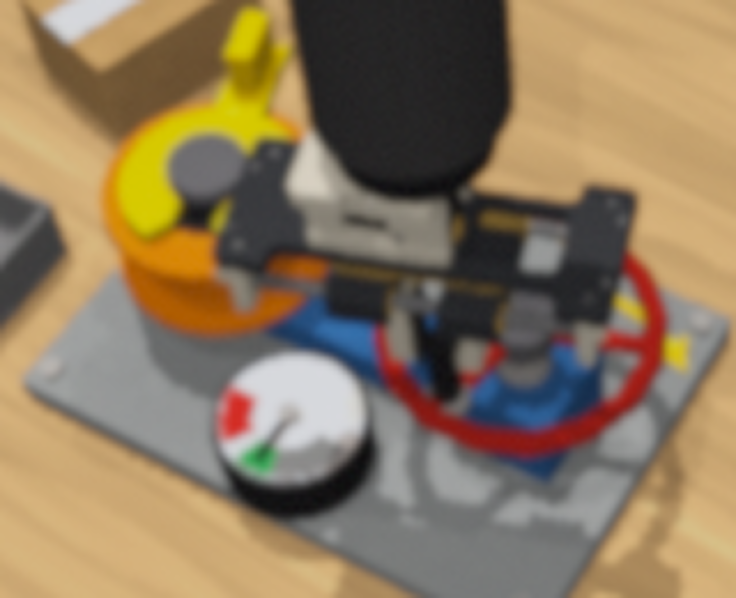

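carry_out(
  deltas=[
    [0, -0.24, -0.24, 0, 0.05, -0.05],
    [0, 0, 0, 0, 0, 0],
  ],
)

```text
t: 21.15
eef_pos: [0.6295, 0.0524, 0.1372]
ee_rot: [0.506, 1.545, 0.902]
force: [-5.0, -0.3, 2.1]
width: 0.0164
```

```bash
python3 wind.py .571 .067 10 3; python3 look.py 18;python3 ndl.py 17 263 462 289 412; python3 -c "
import cv2
a=cv2.imread('pics/s18.png')[222:262,202:247];cv2.imwrite('pics/g18.png',cv2.resize(a,None,fx=14,fy=14,interpolation=cv2.INTER_CUBIC))"
```

```text
t 21.15 pos [0.6295 0.0524 0.1372] ang -14.0 r 0.0603 w 0.0164 F [-5.  -0.3  2.1] Mom [-0.16  1.78 -0.03]
rot [-0.07  0.33 -0.18] z err/.04 -0.05
[[-0.01, -0.21, -0.19], [-0.01, -0.17, -0.22], [-0.01, -0.13, -0.25]]
len 0.0347285442040658 needle 1.340764312699345 pivot [ 0.66717074 -0.02644646  0.066     ]
```

View pics/g18.png

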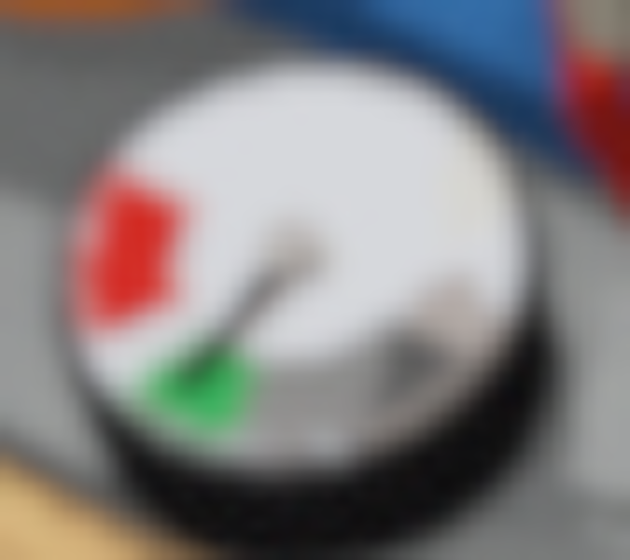

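The needle points at the middle of the green band. I release and lift straight up.

carry_out(
  deltas=[
    [0, 0, 0, 0, 0, 0],
    [0, 0, 0, 0, 0, 0],
    [0, 0, 0, 0, 0, 0],
    [0, 0, 0, 0, 0, 0],
    [0, 0, 0, 0, 0, 0],
  ],
  hand=0.4,
)

```text
t: 21.7
eef_pos: [0.6296, 0.0508, 0.1375]
ee_rot: [0.458, 1.547, 0.855]
force: [-0.1, -1.2, 0.2]
width: 0.0497
```

carry_out(
  deltas=[
    [-0.3, 0, 0, 0, 0.2, -0.1],
    [-0.6, 0, 0, 0, 0.1, -0.1],
    [-0.8, 0, 0, 0, 0, 0],
    [-0.8, 0, 0, 0, 0, 0],
    [-0.8, 0, 0, 0, 0, 0],
  ],
)

```text
t: 22.2
eef_pos: [0.6261, 0.049, 0.2676]
ee_rot: [-2.886, 1.558, -2.491]
force: [1.3, -0.4, 0.0]
width: 0.0526
```

carry_out(
  deltas=[
    [-0.8, 0, -0.5, 0, 0, 0],
    [-0.5, 0.3, -0.8, 0, 0, 0],
    [0, 0.3, -0.8, 0, 0, 0],
    [0, 0.3, -0.8, 0, 0, 0],
    [0, 0, 0, 0, 0, 0],
  ],
)

```text
t: 22.7
eef_pos: [0.5043, 0.0366, 0.328]
ee_rot: [-2.258, 1.564, -1.865]
force: [0.9, -0.4, 1.0]
width: 0.0522
```

```bash
python3 wind.py .571 .067 10 1; python3 look.py 19 d; python3 -c "
import cv2
a=cv2.imread('pics/s19.png')[222:262,202:247];cv2.imwrite('pics/g19.png',cv2.resize(a,None,fx=14,fy=14,interpolation=cv2.INTER_CUBIC))"
```

```text
t 22.70 pos [0.5043 0.0366 0.328 ] ang -155.5 r 0.0732 w 0.0522 F [ 0.9 -0.4  1. ] Mom [ 0.08 -0.14 -0.01]
rot [-0.11 -0.06  0.08] z err/.04 4.73
[[-0.0, 0.29, 0.37]]
```

View pics/g19.png

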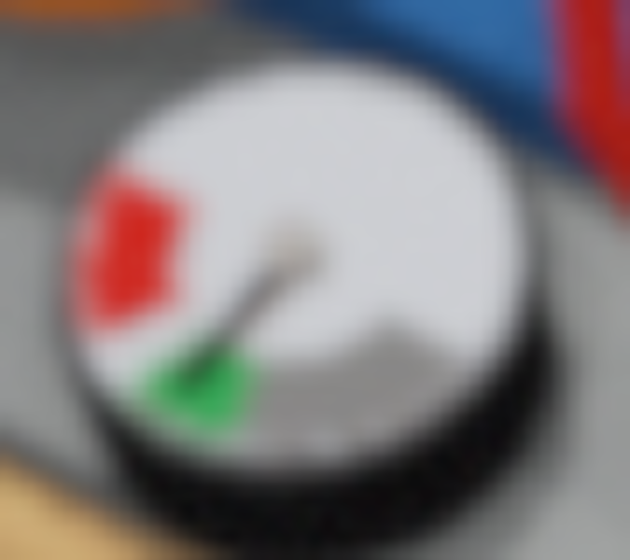

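View pics/s19.png

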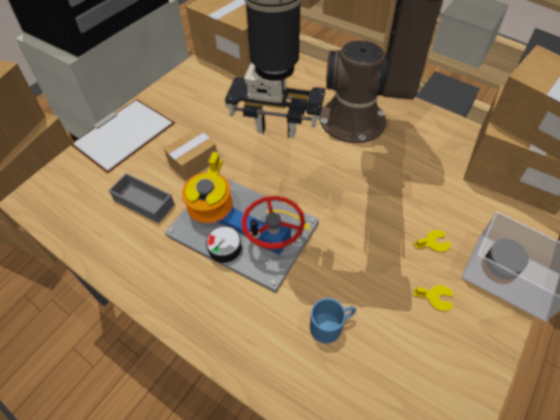

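View pics/d19c.png

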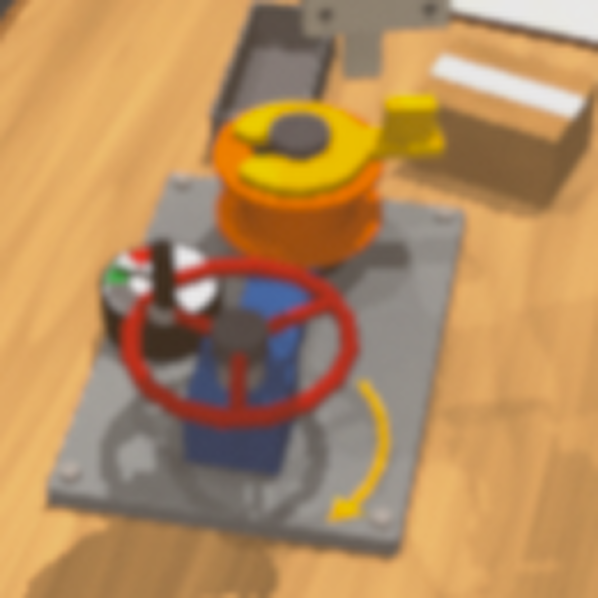

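The needle is mid-green after release (tip about (215,249) px). The clip lies flat under the head, the bystanders are unmoved and the arm is clear.

carry_out(
  deltas=[
    [0, 0, 0, 0, 0, 0],
    [0, 0, 0, 0, 0, 0],
  ],
)

```text
t: 23.0
eef_pos: [0.5077, 0.0372, 0.3265]
ee_rot: [-2.394, 1.562, -2.0]
force: [-0.4, 0.3, -0.8]
width: 0.0525
```

```bash
python3 ndl.py 19 $(python3 -c "
print((202+187/14-160)*4.6,(222+385/14-150)*4.6,(202+303/14-160)*4.6,(222+245/14-150)*4.6)"); python3 -c "
from station import arm
print(arm.get_state()['force']); print(arm.job_done())"
```

```text
len 0.03549304544143722 needle 1.5544067558511565 pivot [ 0.66581924 -0.02480035  0.066     ]
[-0.42590448  0.32736601 -0.76507357]
the job is handed in; nothing more can be done
None
```

The job is done and handed in at about 23 s of the 72 s allowed; the hand-in gave no verdict.

- **Clip:** I gripped the large yellow clip by its fin and slid it under the spindle's head until the spindle met the slot bottom. The motion stopped there with a brief push of about 16 N. I then set it down on the reel and let go.
- **Wheel:** I wound it clockwise by the crank peg, about 270° in all. The peg twice slid towards the edge of the finger pads, so I opened, recentred and regripped. I then let go and lifted clear.

**Last checks:** After release the needle measured about 1.55 rad in the image, mid-green, and no reading came near the red. The clip lay flat under the head in both fixed camera views. The carton, mug and tray were where they started by eye, and the arm was clear with no contact force.

**Disagreement:** The camera estimates of the spindle position differed by up to about 8 mm. I used a compromise value, and the contact at the slot bottom agreed with it to within about 2 mm. I did not measure the clip's final offset from the spindle on its own.

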